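# Sift the clay weights out of the sorting tray with the wire scoop

### The job

Take the wire scoop by its handle, scoop the two large round clay weights out of the grey sorting tray so that the broken chips drop back through the gaps, and tip the weights gently, from low down, into the white tub. All chips must stay in the tray, do not touch weights or chips with the gripper, and leave the things standing around where they are. Finish with the scoop lying flat on its underside in the tray again.

Things in the scene. Friction and masses are not known exactly. Their poses are not given: they have to be found in the camera images.
- tray_floor (a point): Grey open sorting tray, fixed, 288 x 164 mm outside, walls 4 mm thick, 39 mm high over the table. The point: centre of its inner floor, 4 mm above the table. x = along the tray to the far end wall (inner face x = +140 mm), y across (inner faces +-78 mm), z up. The scoop starts in the -x half, its open front toward +x; weights and chips lie in the +x half.
- scoop_grip (a point): Loose steel wire scoop, 0.17 to 0.33 kg; the point: middle of its black handle grip, 87 mm above its underside. Scoop axes: x to the open front, y across, z up from the wire floor. The grip is flat: 14 mm thick front to back, 34 mm wide across, 80 mm long, its long axis leaning back along (-0.343, 0, 0.939). Take it along that axis, closing front to back on the 14 mm.
- scoop_tip (a point): Same scoop and axes; the point: middle of the front edge, at the underside, level with the four teeth tips, 154 mm ahead (+x) of the grip. 144 mm wide; rear wall 34 mm high, 135 mm behind the point; 25 mm sides end 41 mm behind it. A 14 mm high fence at y = 0 makes two lanes, 68 mm wide, each floored by two 6 mm wires along x (y = 11.5, 57.5 mm) with a 40 mm gap; one low cross wire at x = -75 mm.
- weight_a_centre (a point): Pierced clay weight, a loose round disc 60 mm across and 24 mm thick, both faces bevelled so that its rim (8 mm thick) stands 8 mm off the floor; 0.05 to 0.1 kg; the point is its centre, z its axis.
- weight_b_centre (a point): The second clay weight, same as the first; the point is its centre.
- chip_a_centre (a point): Broken pottery chip, 32 x 30 x 14 mm, loose; the point is its centre. Fits through the gaps in the scoop.
- chip_b_centre (a point): Broken pottery chip, 28 x 29 x 12 mm, loose; the point is its centre. Fits through the gaps in the scoop.
- chip_c_centre (a point): Broken pottery chip, 28 x 29 x 12 mm, loose, starts heaped on chip_a; the point is its centre. Fits through the gaps in the scoop.
- tub_rim (a point): White rectangular tub, fixed, 168 (x) x 218 (y) x 76 mm high, open on top; the point is the centre of its mouth at rim height. At the rim the inner opening is about 150 x 200 mm, the walls slope inward to a floor of about 110 x 170 mm, 4 to 20 mm thick. Between tub and tray stands an open instrument case, its lid up to 215 mm high.
- green_tub: Small round white tub with a lime lid, 49 mm across, 30 mm high, a bystander; origin at its underside.
- dropper_bottle: Small brown dropper bottle, 33 mm across, 97 mm tall, a bystander; origin at its underside.
- vial_0: Small glass vial, 23 mm across, 51 mm tall, a bystander; origin at its underside.
Not all that is in view belongs to the job. Leave any purple or turquoise look-alike of the part that bears weight_b_centre alone.

How it is judged:
By the outcome, as a careful person would: the job done as asked, in the order asked, and still so for the second after the job is handed in, with the robot touching nothing.
It also fails if it takes over 72 s, if anything falls off the work surface, if the arm or the gripper's body presses on something with over 40 N, if the wrist force passes 120 N, or if a joint passes its speed limit or range.

### The arm

A 6-joint arm with a two-finger parallel gripper is mounted at the origin on the work surface; the furniture and walls round the work are solid. World frame = base frame: x ahead of the robot, y to its left, z up, the work surface at z = 0. Lengths are in mm, angles in degrees, forces in N, time in s.
With the tool pointing down it reaches from about 425 to 925 mm from the base axis. Payload 12.5 kg.
Tool frame: the origin (TCP) lies on the centre line of the jaws, within the pads' length; the fingertips stand bot.tip_extent ahead of it and the grasp point (between the pads) lies 2 mm behind it (bot.tip_extent is the distance from the TCP to the fingertips, in mm); x points along the fingers, y is the direction in which the jaws open and shut, and the axes are right-handed (so a half turn about x gives the same grasp; the last joint's range is limited). The gripper opens to 85 mm and grips with 20 to 120 N. Pads are 22 mm wide; open, the fingers measure 114 mm over their backs; the gripper's body (76 mm by 85 mm) begins 54 mm behind the grasp point. The pads swing forward as they close: fully open they stand 13 mm farther back than shut.
Start: joints at [68.205, 28.126, 89.318, -0, 62.55, -6.05], TCP at [169.578, 601.57, 248.327] pointing down, gripper open.
Joint ranges: [-177.58, 177.58], [-47.91, 125.51], [2.72, 160], [-65.01, 245.01], [3.68, 167.84], [-153.87, 153.87]. Speed limits (degrees/s): [127.2, 127.2, 159.86, 180, 180, 180].

### API

Orientations are given as a 3x3 rotation matrix whose columns are the frame's x, y, z axes.
In Python, from bench import readout, vision, bot gives the robot as it stands.
- The arm moves only by the tool apply_moves, never from a script. Its argument "motion" is a list of rows, each a list of 3 entries, a list of its own where there are three numbers: the shift along the tool's x, y, z in m, then the turn about the tool's x in degrees, then the opening, from 0 (shut) to 1 (fully open). A call has 1 to 8 rows; each row shifts and turns the commanded pose from where the row before left it, along the tool's axes as they then stand; what a row does not reach is not made up. A row lasts 1/10 s, in which the tool goes at most 50 mm and 8.59 degrees, less where a joint would pass 70% of its speed; a pose out of reach is approached as far as the arm can. A call with a gripper value outside its range is refused whole. The fingers move at their own pace and stop on an object; "force" is the grip in N (left out, the last holds). Time passes only in rows, so rows that do not move let the fingers close. It gives the time, the measured TCP pose, the force and the opening at its end, in the units of the state.
- readout.observe(): the state, without advancing time (a new reading comes with each control period).
- vision.get_image(name): name is "scene" or "top" or "wrist"; returns (picture, depth): 420x560x3 uint8, red, green, blue; 420x560 float32, mm along the optical axis (not along the pixel's ray), 0 where there is no reading.
- vision.camera_model(name): a dict with "mtx" (3x3 intrinsics, pixels), "extrinsics" (4x4, takes a point from camera to world coordinates). Camera axes: x right, y up, looking along -z (the intrinsics and any distortion apply to the point x, -y, -z); pixel columns grow to the right and rows downward; lengths in mm; the calibration is good to about 2 mm. The wrist camera is an equidistant fisheye: a pixel r from the principal point sees the ray r / f radians off the axis. A picture is of the moment at which its call begins: read the wrist's pose just before it. camera_model takes no time and is no camera call; for the wrist camera it gives the pose at the moment of the call.
- bot.close_job(): hands the job in, once; it reports no verdict.
The state is a dict: "t": time; "qpos": joint angles; "dq": joint speeds; "effort": joint torques, N m; "eef_pos": TCP position; "eef_rot": TCP orientation; "wrist_force": force on the tool from outside, world axes, zero at the start; "wrist_torque": the same for the moment, N m; "finger_gap": opening from 0.0 (shut) to 1.0 (fully open).
Only numpy, scipy, OpenCV 4.12 (cv2) and the standard library are available. Lean on these libraries where they do the work, as an engineer would, in place of code of your own. Each camera call takes 0.05 s, during which the arm holds its last target.

## Working session

There is one attempt and no reset: what is moved stays moved. The work goes in short steps, Python scripts to look and compute and a tool call to move; the robot and the scene stay as the last step left them, time stands still between calls to the robot, and variables do not carry over. Pictures are saved under pics/ and viewed, and the job is handed in when it is done.

Besides the shell and the picture viewer there is one more tool, called after "Call:" by a JSON object that holds its "name" and its "arguments", one argument or row to a line. apply_moves: Moves the arm, as the interface text tells. Its arguments: {"type":"object","properties":{"motion":{"type":"array","items":{"type":"array"}},"force":{"type":"number"}},"required":["motion"]}

```bash
ls; mkdir -p pics
python3 - <<'E'
from bench import readout, vision, bot
import cv2,numpy as np
print(readout.observe(), bot.tip_extent, dir(bot))
for n in ("scene","top"):
    p,d=vision.get_image(n); cv2.imwrite(f"pics/{n}0.png",p[:,:,::-1]); np.save(f"{n}0.npy",d)
    m=vision.camera_model(n); print(n,m)
E
```

```text
pics
{'t': 0.0, 'qpos': array([ 6.82032778e+01,  2.81652906e+01,  8.93490251e+01, -7.87542785e-04,
        6.25500690e+01, -6.05080301e+00]), 'dq': array([ 0.01733903, -0.02233681,  0.03991065,  0.00373276,  0.06821749,
        0.05592861]), 'effort': array([ 9.26187095e-04, -6.18474340e+01, -2.61592126e+01, -6.85182385e-05,
        4.15960414e-03,  2.01254032e-06]), 'eef_pos': array([169.51744372, 601.36382809, 247.7219477 ]), 'eef_rot': array([[-4.05929952e-04,  2.71365567e-01,  9.62476267e-01],
       [-1.04791571e-03,  9.62475702e-01, -2.71365850e-01],
       [-9.99999369e-01, -1.11874953e-03, -1.06329474e-04]]), 'wrist_force': array([-0.64506726, -0.37029113, -0.6504806 ]), 'wrist_torque': array([-0.04006953,  0.01907058, -0.01071578]), 'finger_gap': 1.0012012593983852} 17.0 ['MotionError', '__class__', '__delattr__', '__dict__', '__dir__', '__doc__', '__eq__', '__format__', '__ge__', '__getattribute__', '__getstate__', '__gt__', '__hash__', '__init__', '__init_subclass__', '__le__', '__lt__', '__module__', '__ne__', '__new__', '__reduce__', '__reduce_ex__', '__repr__', '__setat
[... 441 characters left out ...]
+02],
       [-1.25647808e-02,  8.87890929e-01,  4.59882404e-01,
         6.04675299e+02],
       [ 0.00000000e+00,  0.00000000e+00,  0.00000000e+00,
         1.00000000e+00]])}
top {'mtx': array([[409.21339876,   0.        , 277.94601229],
       [  0.        , 409.21339876, 207.66383529],
       [  0.        ,   0.        ,   1.        ]]), 'extrinsics': array([[-9.06611113e-03,  9.71439917e-01, -2.37112405e-01,
         2.53535058e+02],
       [-9.99944178e-01, -1.00942188e-02, -3.12224085e-03,
         1.77146523e+02],
       [-5.42653390e-03,  2.37070862e-01,  9.71477205e-01,
         1.01577739e+03],
       [ 0.00000000e+00,  0.00000000e+00,  0.00000000e+00,
         1.00000000e+00]])}
```

View pics/scene0.png

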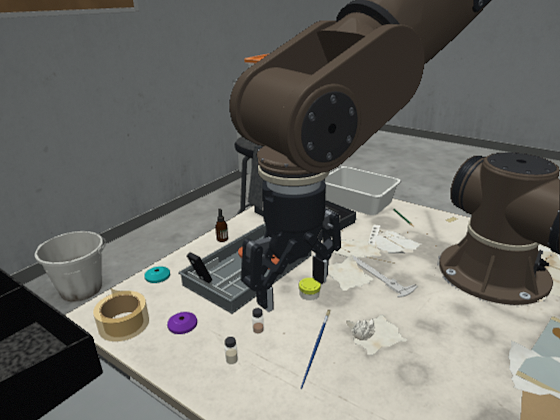

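View pics/top0.png

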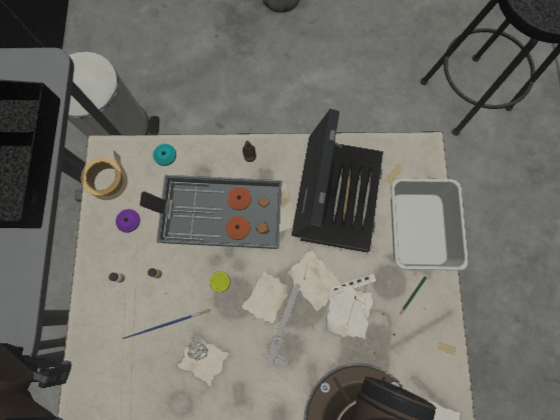

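```bash
cat > h.py <<'E'
from bench import readout, vision, bot
import cv2,numpy as np
np.set_printoptions(precision=2,suppress=True)
def ray(n,u,v,m=None):
    m=m or vision.camera_model(n);K=m['mtx'];E=m['extrinsics']
    d=np.array([(u-K[0,2])/K[0,0],-(v-K[1,2])/K[1,1],-1.])
    return E[:3,3],E[:3,:3]@d
def onz(n,u,v,z):
    o,d=ray(n,u,v); return o+d*(z-o[2])/d[2]
def bydepth(n,u,v,D):
    o,d=ray(n,u,v); return o+d*D[int(round(v)),int(round(u))]
def cloud(n,D):
    m=vision.camera_model(n);K=m['mtx'];E=m['extrinsics']
    v,u=np.mgrid[:420,:560]
    c=np.stack([(u-K[0,2])/K[0,0]*D,-(v-K[1,2])/K[1,1]*D,-D],-1)
    return c@E[:3,:3].T+E[:3,3]
E
python3 - <<'E'
from h import *
p=cv2.imread("pics/top0.png");
c=p[125:285,60:300]; c=cv2.resize(c,(800,533),interpolation=cv2.INTER_CUBIC); cv2.imwrite("pics/topc.png",c)
D=np.load("top0.npy")
for u,v in [(90,250),(219,282),(240,212),(185,212),(239,198),(238,228),(263,202),(262,228),(151,202),(144,200),(428,185),(428,230),(320,150)]:
    print(u,v,bydepth("top",u,v,D))
E
```

```text
90 250 [397.61 651.44  -1.03]
219 282 [313.71 321.87  31.09]
240 212 [490.42 276.99   2.83]
185 212 [491.43 416.57   4.7 ]
239 198 [520.05 277.3   29.68]
238 228 [443.75 278.65  30.47]
263 202 [513.49 218.08  12.79]
262 228 [443.67 219.95  27.79]
151 202 [492.19 472.15 105.38]
144 200 [492.13 482.23 124.06]
428 185 [ 540.99 -186.79   55.89]
428 230 [ 438.94 -195.18    4.02]
320 150 [580.7   88.52 192.66]
```

View pics/topc.png

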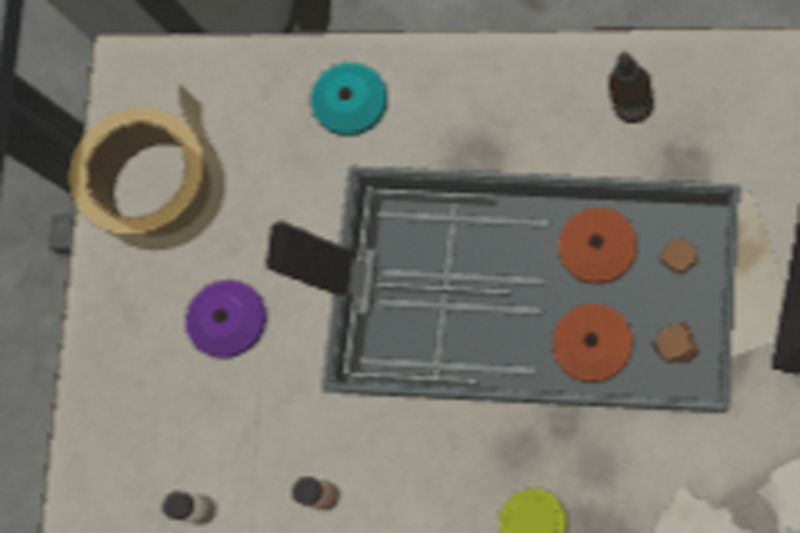

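Run:
```python
from h import *
f=lambda a,b:(60+a/3.3333,125+b/3.3333)
C=np.array([onz("top",*f(*q),39) for q in [(350,168),(738,187),(727,410),(325,388)]]);print("tray corners",C)
print("centre",C.mean(0)); 
for i in range(4): print(np.linalg.norm(C[i]-C[i-1]))
xa=(C[1]+C[2]-C[0]-C[3]);xa/=np.linalg.norm(xa);print("xaxis",xa, np.degrees(np.arctan2(xa[1],xa[0])))
ya=(C[0]+C[1]-C[2]-C[3]);ya/=np.linalg.norm(ya);print("yaxis",ya)
T=np.array([onz("top",*f(*q),8) for q in [(548,223),(543,282),(540,310),(535,370)]]);print("tips",T,T.mean(0))
d=T[0]-T[3];print(np.linalg.norm(d),d)
for a in [(380,216),(383,272),(380,302),(363,362)]: print("wire rear",onz("top",*f(*a),10))
D=np.load("top0.npy")
P=cloud("top",D)
# handle top
m=(P[...,2]>60)&(P[...,2]<180)&(P[...,1]>430)&(P[...,1]<540)&(P[...,0]>420)&(P[...,0]<560)
h=P[m];print(len(h),h.min(0),h.max(0)); 
for z in range(60,130,10):
    s=h[(h[:,2]>=z)&(h[:,2]<z+10)]
    if len(s): print(z,s.mean(0),s.min(0),s.max(0),len(s))
p=cv2.imread("pics/top0.png");hsv=cv2.cvtColor(p,cv2.COLOR_BGR2HSV)
o=(hsv[...,0]<14)&(hsv[...,1]>90)
o[:170]=0;o[250:]=0;o[:,:215]=0;o[:,290:]=0
n,l,st,ce=cv2.connectedComponentsWithStats(o.astype(np.uint8))
for i in range(1,n):
    if st[i,4]>5: print(st[i],ce[i],onz("top",*ce[i],16),P[l==i].mean(0),P[l==i][:,2].max())
```

```text
tray corners [[578.21 462.92  39.  ]
 [560.11 171.04  39.  ]
 [392.32 180.81  39.  ]
 [411.18 471.6   39.  ]]
centre [485.46 321.59  39.  ]
167.25361252926714
292.44179545652713
168.07495904200835
291.40188804271907
xaxis [-0.06 -1.    0.  ] -93.63048622679749
yaxis [ 1.   -0.06  0.  ]
tips [[542.48 317.13   8.  ]
 [495.9  319.91   8.  ]
 [474.15 321.68   8.  ]
 [428.23 324.35   8.  ]] [485.19 320.77   8.  ]
114.48382775322993 [114.26  -7.22   0.  ]
wire rear [548.87 446.14  10.  ]
wire rear [504.51 441.58  10.  ]
wire rear [481.14 442.67  10.  ]
wire rear [435.23 453.05  10.  ]
358 [477.98 454.93  60.12] [512.39 494.93 128.93]
60 [491.85 459.83  64.94] [477.98 454.93  60.12] [510.41 467.5   69.99] 44
70 [493.65 463.49  74.7 ] [478.6  459.42  70.24] [511.23 472.24  79.85] 39
80 [493.29 467.14  84.72] [478.52 463.16  80.27] [510.11 476.58  89.98] 46
90 [492.07 470.93  95.34] [478.62 466.91  90.35] [510.69 478.22  99.86] 44
100 [494.31 474.55 104.98] [479.19 469.9  100.05] [511.27 486.14 109.82] 46
110 [494.06 478.69 114.91] [478.77 473.7  110.22] [512.39 494.93 119.62] 50
120 [495.71 485.   124.41] [480.58 477.52 120.12] [511.97 493.78 128.93] 89
[227 187  24  23 421] [238.86 198.15] [523.36 279.03  16.  ] [520.4  277.91  27.09] 1015.7773925625215
[259 197   9  10  44] [262.95 201.5 ] [513.97 218.06  16.  ] [514.2  218.09  15.15] 19.34705925674291
[226 216  24  24 442] [237.37 227.48] [447.88 281.73  16.  ] [444.92 280.09  31.44] 1015.7773925625215
[258 222  11  11  60] [263.68 227.87] [446.24 216.28  16.  ] [444.42 215.88  25.51] 33.269706133641535
```

Call:
{"name": "apply_moves", "arguments": {
  "motion": [
    [[0, -0.04, 0], 0, 1],
    [[0, -0.05, 0], 0, 1],
    [[0, -0.05, 0], 0, 1],
    [[0, -0.05, 0], 0, 1],
    [[0, -0.04, 0], 0, 1],
    [[0, -0.03, 0], 0, 1],
    [[0, -0.02, 0], 0, 1],
    [[0, 0, 0], 0, 1]
  ]
}}

```text
t: 0.9
eef_pos: [92.9, 330.2, 248.4]
eef_rot: [[-0.0, 0.272, 0.962], [-0.0, 0.962, -0.272], [-1.0, -0.0, -0.0]]
wrist_force: [-0.2, 0.4, 0.2]
finger_gap: 1.002
```

Run:
```python
from h import *
s=readout.observe();print(s['t'],s['qpos'],s['eef_pos'],s['eef_rot'])
```

```text
0.9 [ 63.22   4.62 124.94  -0.    50.46 -11.02] [ 92.85 330.21 248.41] [[-0.    0.27  0.96]
 [-0.    0.96 -0.27]
 [-1.   -0.   -0.  ]]
```

Call:
{"name": "apply_moves", "arguments": {
  "motion": [
    [[-0.05, 0, 0], 0, 1],
    [[-0.05, 0, 0], 0, 1],
    [[-0.05, 0, 0], 0, 1],
    [[-0.05, 0, 0], 0, 1],
    [[-0.05, 0, 0], 0, 1],
    [[-0.05, 0, 0], 0, 1],
    [[-0.05, 0, 0], 0, 1],
    [[-0.05, 0, 0], 0, 1]
  ]
}}

```text
t: 1.7
eef_pos: [93.6, 332.3, 650.6]
eef_rot: [[0.0, 0.271, 0.962], [0.001, 0.962, -0.271], [-1.0, 0.001, 0.0]]
wrist_force: [0.4, 0.5, 0.2]
finger_gap: 1.0
```

Call:
{"name": "apply_moves", "arguments": {
  "motion": [
    [[-0.05, 0, 0], 0, 1],
    [[-0.05, 0, 0], 0, 1],
    [[-0.05, 0, 0], 0, 1],
    [[-0.05, 0, 0], 0, 1],
    [[-0.05, 0, 0], 0, 1],
    [[-0.05, 0, 0], 0, 1],
    [[-0.05, 0, 0], 0, 1],
    [[-0.05, 0, 0], 0, 1]
  ]
}}

```text
t: 2.5
eef_pos: [81.2, 276.6, 910.9]
eef_rot: [[-0.042, 0.27, 0.962], [-0.058, 0.96, -0.272], [-0.997, -0.067, -0.025]]
wrist_force: [0.5, 0.4, -0.8]
finger_gap: 0.999
```

Run:
```python
from h import *
s=readout.observe();print(s['t'],s['qpos'],s['eef_pos'],s['eef_rot'])
```

```text
2.5 [ 60.05  13.66   2.91   1.99 167.5  -12.25] [ 81.22 276.57 910.94] [[-0.04  0.27  0.96]
 [-0.06  0.96 -0.27]
 [-1.   -0.07 -0.02]]
```

Call:
{"name": "apply_moves", "arguments": {
  "motion": [
    [[0, 0, 0], 0, 1],
    [[-0.05, 0, 0], 0, 1],
    [[-0.05, 0, 0], 0, 1],
    [[-0.05, 0, 0], 0, 1],
    [[0, 0, 0], 0, 1]
  ]
}}

```text
t: 3.0
eef_pos: [72.5, 245.4, 923.1]
eef_rot: [[-0.026, 0.272, 0.962], [-0.019, 0.962, -0.272], [-0.999, -0.025, -0.02]]
wrist_force: [-0.1, -0.5, 0.3]
finger_gap: 1.0
```

Call:
{"name": "apply_moves", "arguments": {
  "motion": [
    [[0.05, 0, 0], 0, 1],
    [[0.05, 0, 0], 0, 1],
    [[0.05, 0, 0], 0, 1],
    [[0, 0, 0], 0, 1]
  ]
}}

```text
t: 3.4
eef_pos: [73.2, 250.8, 853.3]
eef_rot: [[-0.036, 0.272, 0.962], [-0.028, 0.962, -0.273], [-0.999, -0.037, -0.027]]
wrist_force: [-0.1, -0.5, 0.9]
finger_gap: 1.003
```

Run:
```python
from h import *
s=readout.observe();print(s['t'],s['qpos'],s['eef_pos'],s['eef_rot'])
```

```text
3.4 [ 58.26  -1.33  37.17   1.64 146.59 -14.57] [ 73.23 250.82 853.32] [[-0.04  0.27  0.96]
 [-0.03  0.96 -0.27]
 [-1.   -0.04 -0.03]]
```

Run:
```python
from h import *
D=np.load("scene0.npy");P=cloud("scene",D);ok=D>0
for v in range(10,420,40):
    print(v,[tuple(P[v,u].astype(int)) if ok[v,u] else None for u in range(20,560,90)])
D=np.load("top0.npy");P=cloud("top",D)
for v in range(10,420,50):
    print(v,[tuple(P[v,u].astype(int)) if D[v,u]>0 else None for u in range(20,560,90)])
```

```text
10 [(np.int64(2062), np.int64(-48), np.int64(549)), (np.int64(2061), np.int64(-498), np.int64(534)), (np.int64(2073), np.int64(-1151), np.int64(511)), (np.int64(2053), np.int64(-2117), np.int64(478)), (np.int64(108), np.int64(533), np.int64(587)), (np.int64(43), np.int64(440), np.int64(584))]
50 [(np.int64(2067), np.int64(-4), np.int64(388)), (np.int64(2061), np.int64(-454), np.int64(344)), (np.int64(2071), np.int64(-1116), np.int64(278)), (np.int64(200), np.int64(561), np.int64(546)), (np.int64(90), np.int64(566), np.int64(553)), (np.int64(910), np.int64(-3242), np.int64(132))]
90 [(np.int64(2064), np.int64(44), np.int64(221)), (np.int64(2041), np.int64(-396), np.int64(149)), (np.int64(2066), np.int64(-1076), np.int64(32)), (np.int64(146), np.int64(640), np.int64(521)), (np.int64(88), np.int64(561), np.int64(514)), (np.int64(851), np.int64(-3251), np.int64(-207))]
130 [(np.int64(2057), np.int64(98), np.int64(48)), (np.int64(2058), np.int64(-359), np.int64(-63)), (np.int64(2083), np.int64(-1055), np.int64(-237)), (np.int64(129), np.int64(664), np.int64(491)), None, None]
170 [(np.int
[... 3844 characters left out ...]
(2)), (np.int64(247), np.int64(153), np.int64(4)), (np.int64(245), np.int64(-63), np.int64(-1)), (np.int64(236), np.int64(-596), np.int64(-708))]
360 [(np.int64(181), np.int64(565), np.int64(371)), (np.int64(137), np.int64(576), np.int64(3)), (np.int64(136), np.int64(365), np.int64(4)), (np.int64(134), np.int64(155), np.int64(1)), (np.int64(132), np.int64(-54), np.int64(1)), (np.int64(44), np.int64(-573), np.int64(-707))]
410 [(np.int64(162), np.int64(422), np.int64(598)), (np.int64(29), np.int64(569), np.int64(-2)), (np.int64(28), np.int64(361), np.int64(3)), (np.int64(26), np.int64(157), np.int64(0)), (np.int64(82), np.int64(8), np.int64(255)), (np.int64(22), np.int64(-253), np.int64(-3))]
```

```bash
cat >> h.py <<'E'
from scipy.spatial.transform import Rotation as Ro
import json
def plan(segs,g=1,s=None):
    """segs: list of (world pos mm, total roll deg in this seg, n rows or None). prints 8-row calls"""
    s=s or readout.observe(); R=Ro.from_matrix(s['eef_rot']).as_matrix(); p=np.array(s['eef_pos']); rows=[]
    for tgt,roll,n in segs:
        tgt=np.array(tgt,float)
        d=np.linalg.norm(tgt-p)
        if n is None: n=int(max(np.ceil(d/48),np.ceil(abs(roll)/8.4),1))
        p0=p.copy()
        for i in range(n):
            want=p0+(tgt-p0)*(i+1)/n
            loc=np.round(R.T@(want-p)/1000,4)
            r=round(roll/n,2)
            rows.append([[float(x)+0.0 for x in loc],r,g])
            p=p+R@loc*1000
            R=R@Ro.from_euler('x',r,degrees=True).as_matrix()
    for i in range(0,len(rows),8): print(json.dumps(rows[i:i+8]))
    print(len(rows),"end",p); return p,R
def st():
    s=readout.observe();print(round(s['t'],2),"q",s['qpos'],"p",s['eef_pos'],"gap",round(s['finger_gap'],3),"F",s['wrist_force'],"T",s['wrist_torque']);print(s['eef_rot'])
    return s
E
python3 - <<'E'
from h import *
plan([((200,250,650),25,None),((350,0,550),42,None),((250,-350,500),58.8,None),((20,-700,450),42,None)])
E
```

```text
[[[0.0397, 0.0082, 0.0255], 5.0, 1], [[0.0397, 0.0105, 0.0247], 5.0, 1], [[0.0398, 0.0125, 0.0237], 5.0, 1], [[0.0397, 0.0145, 0.0225], 5.0, 1], [[0.0397, 0.0165, 0.0212], 5.0, 1], [[0.0145, -0.0124, 0.0397], 6.0, 1], [[0.0145, -0.0081, 0.0408], 6.0, 1], [[0.0145, -0.0039, 0.0414], 6.0, 1]]
[[[0.0145, 0.0005, 0.0415], 6.0, 1], [[0.0145, 0.0048, 0.0413], 6.0, 1], [[0.0145, 0.0091, 0.0406], 6.0, 1], [[0.0145, 0.0134, 0.0394], 6.0, 1], [[0.0079, -0.0176, 0.0417], 7.35, 1], [[0.0079, -0.0121, 0.0436], 7.35, 1], [[0.0079, -0.0065, 0.0447], 7.35, 1], [[0.008, -0.0006, 0.0453], 7.35, 1]]
[[[0.0079, 0.0051, 0.0449], 7.35, 1], [[0.0079, 0.0108, 0.044], 7.35, 1], [[0.0079, 0.0164, 0.0421], 7.35, 1], [[0.0079, 0.0216, 0.0398], 7.35, 1], [[0.0076, 0.0146, 0.0439], 4.67, 1], [[0.0075, 0.0182, 0.0425], 4.67, 1], [[0.0076, 0.0215, 0.0409], 4.67, 1], [[0.0075, 0.0248, 0.0391], 4.67, 1]]
[[[0.0076, 0.0279, 0.0369], 4.67, 1], [[0.0075, 0.0308, 0.0345], 4.67, 1], [[0.0076, 0.0335, 0.0318], 4.67, 1], [[0.0075, 0.036, 0.0291], 4.67, 1], [[0.0076, 0.0383, 0.026], 4.67, 1]]
29 end [  19.96 -700.03  450.01]
```

Call:
{"name": "apply_moves", "arguments": {
  "motion": [
    [[0.0397, 0.0082, 0.0255], 5.0, 1],
    [[0.0397, 0.0105, 0.0247], 5.0, 1],
    [[0.0398, 0.0125, 0.0237], 5.0, 1],
    [[0.0397, 0.0145, 0.0225], 5.0, 1],
    [[0.0397, 0.0165, 0.0212], 5.0, 1],
    [[0.0145, -0.0124, 0.0397], 6.0, 1],
    [[0.0145, -0.0081, 0.0408], 6.0, 1],
    [[0.0145, -0.0039, 0.0414], 6.0, 1]
  ]
}}

```text
t: 4.2
eef_pos: [267.9, 144.2, 613.6]
eef_rot: [[-0.027, 0.857, 0.515], [-0.018, 0.514, -0.857], [-0.999, -0.032, 0.002]]
wrist_force: [1.5, 0.2, -0.4]
finger_gap: 1.001
```

Call:
{"name": "apply_moves", "arguments": {
  "motion": [
    [[0.0145, 0.0005, 0.0415], 6.0, 1],
    [[0.0145, 0.0048, 0.0413], 6.0, 1],
    [[0.0145, 0.0091, 0.0406], 6.0, 1],
    [[0.0145, 0.0134, 0.0394], 6.0, 1],
    [[0.0079, -0.0176, 0.0417], 7.35, 1],
    [[0.0079, -0.0121, 0.0436], 7.35, 1],
    [[0.0079, -0.0065, 0.0447], 7.35, 1],
    [[0.008, -0.0006, 0.0453], 7.35, 1]
  ]
}}

```text
t: 5.0
eef_pos: [303.0, -175.4, 529.4]
eef_rot: [[-0.027, 0.923, -0.383], [-0.023, -0.384, -0.923], [-0.999, -0.016, 0.031]]
wrist_force: [0.4, -1.3, -0.2]
finger_gap: 0.997
```

Call:
{"name": "apply_moves", "arguments": {
  "motion": [
    [[0.0079, 0.0051, 0.0449], 7.35, 1],
    [[0.0079, 0.0108, 0.044], 7.35, 1],
    [[0.0079, 0.0164, 0.0421], 7.35, 1],
    [[0.0079, 0.0216, 0.0398], 7.35, 1],
    [[0.0076, 0.0146, 0.0439], 4.67, 1],
    [[0.0075, 0.0182, 0.0425], 4.67, 1],
    [[0.0076, 0.0215, 0.0409], 4.67, 1],
    [[0.0075, 0.0248, 0.0391], 4.67, 1]
  ]
}}

```text
t: 5.8
eef_pos: [148.9, -506.7, 478.1]
eef_rot: [[-0.03, 0.333, -0.942], [-0.024, -0.943, -0.333], [-0.999, 0.013, 0.036]]
wrist_force: [1.8, -1.1, 0.6]
finger_gap: 1.001
```

Call:
{"name": "apply_moves", "arguments": {
  "motion": [
    [[0.0076, 0.0279, 0.0369], 4.67, 1],
    [[0.0075, 0.0308, 0.0345], 4.67, 1],
    [[0.0076, 0.0335, 0.0318], 4.67, 1],
    [[0.0075, 0.036, 0.0291], 4.67, 1],
    [[0.0076, 0.0383, 0.026], 4.67, 1]
  ]
}}

```text
t: 6.3
eef_pos: [20.7, -700.6, 447.4]
eef_rot: [[-0.031, -0.067, -0.997], [-0.024, -0.997, 0.068], [-0.999, 0.026, 0.029]]
wrist_force: [1.1, 0.2, 0.2]
finger_gap: 1.001
```

Run:
```python
from h import *
st()
```

```text
6.3 q [-93.13  28.5   59.26  -1.69  90.79   0.7 ] p [  20.67 -700.57  447.4 ] gap 1.001 F [1.07 0.19 0.22] T [0.01 0.01 0.04]
[[-0.03 -0.07 -1.  ]
 [-0.02 -1.    0.07]
 [-1.    0.03  0.03]]
```

Call:
{"name": "apply_moves", "arguments": {
  "motion": [
    [[0, 0.05, 0], 0, 1],
    [[0, 0.05, 0], 0, 1],
    [[0, 0.05, 0], 0, 1],
    [[0, 0.05, 0], 0, 1],
    [[0, 0.05, 0], 0, 1],
    [[0, 0.05, 0], 0, 1],
    [[0, 0.05, 0], 0, 1],
    [[0, 0.05, 0], 0, 1]
  ]
}}

```text
t: 7.1
eef_pos: [-1.6, -923.5, 393.1]
eef_rot: [[-0.031, -0.061, -0.998], [-0.096, -0.993, 0.064], [-0.995, 0.098, 0.024]]
wrist_force: [-0.1, -0.1, 0.8]
finger_gap: 0.998
```

Run:
```python
from h import *
st()
```

```text
7.1 q [-93.84  60.65   2.71  -1.48 110.99  -0.85] p [  -1.6  -923.55  393.11] gap 0.998 F [-0.11 -0.06  0.78] T [0.01 0.03 0.01]
[[-0.03 -0.06 -1.  ]
 [-0.1  -0.99  0.06]
 [-0.99  0.1   0.02]]
```

Call:
{"name": "apply_moves", "arguments": {
  "motion": [
    [[-0.02, 0.045, 0], 0, 1],
    [[-0.02, 0.045, 0], 0, 1],
    [[-0.02, 0.045, 0], 0, 1],
    [[-0.02, 0.045, 0], 0, 1],
    [[-0.02, 0.045, 0], 0, 1],
    [[-0.02, 0.045, 0], 0, 1],
    [[-0.02, 0.045, 0], 0, 1],
    [[-0.02, 0.045, 0], 0, 1]
  ]
}}

```text
t: 7.9
eef_pos: [-16.2, -942.4, 468.7]
eef_rot: [[-0.034, -0.053, -0.998], [-0.318, -0.946, 0.061], [-0.947, 0.319, 0.015]]
wrist_force: [0.1, 0.5, 0.0]
finger_gap: 0.995
```

Run:
```python
from h import *
st()
```

```text
7.9 q [-94.9   56.47   2.71  -0.39 102.17  -1.66] p [ -16.21 -942.39  468.74] gap 0.995 F [0.08 0.52 0.02] T [ 0.12 -0.03 -0.03]
[[-0.03 -0.05 -1.  ]
 [-0.32 -0.95  0.06]
 [-0.95  0.32  0.02]]
```

Call:
{"name": "apply_moves", "arguments": {
  "motion": [
    [[-0.015, 0.04, 0], 0, 1],
    [[0, 0, 0], 0, 1]
  ]
}}

```text
t: 8.1
eef_pos: [-17.6, -943.6, 477.9]
eef_rot: [[-0.035, -0.053, -0.998], [-0.341, -0.938, 0.061], [-0.94, 0.342, 0.014]]
wrist_force: [0.1, -0.2, 0.5]
finger_gap: 1.004
```

Run:
```python
from h import *
s=st();x=s['eef_rot'][:,0];print(np.degrees(np.arccos(-x[2])),np.degrees(np.arctan2(x[1],x[0])))
```

```text
8.1 q [-95.    55.99   2.71  -0.27 101.28  -1.73] p [ -17.56 -943.58  477.85] gap 1.004 F [ 0.1  -0.15  0.48] T [ 0.14 -0.03 -0.  ]
[[-0.03 -0.05 -1.  ]
 [-0.34 -0.94  0.06]
 [-0.94  0.34  0.01]]
20.021456581220438 -95.7878138493791
```

Run:
```python
from h import *
f=lambda a,b:(60+a/3.3333,125+b/3.3333)
th=np.radians(-93.6);xa=np.array([np.cos(th),np.sin(th)]);ya=np.array([-xa[1],xa[0]]);c=np.array([485.3,320.8])
# tray centre, fitted from corners at z=39 (scaled)
for nm,q,z in [("wa hole",(596,241),27),("wb hole",(590,340),27),("wa blob",((238.86-60)*3.3333,(198.15-125)*3.3333),22),("wb blob",((237.37-60)*3.3333,(227.48-125)*3.3333),22)]:
    w=onz("top",*f(*q),z)[:2]; print(nm,w,(w-c)@xa,(w-c)@ya)
# inner floor/wall edges? use depth for tray
P=cloud("top",np.load("top0.npy"))
Q=P.reshape(-1,3);L=(Q[:,:2]-c)@np.stack([xa,ya],1)
m=(Q[:,2]>33)&(Q[:,2]<45)&(abs(L[:,0])<160)&(abs(L[:,1])<95)
for lo,hi,ax,o in [(130,160,0,1),(-160,-130,0,1),(70,95,1,0),(-95,-70,1,0)]:
    k=m&(L[:,ax]>lo)&(L[:,ax]<hi)&(abs(L[:,o])<(60 if ax==0 else 120)); print(ax,lo,k.sum(),np.median(L[k,ax]),np.percentile(L[k,ax],[5,95]),np.median(Q[k,2]))
# tub
m=(Q[:,2]>68)&(Q[:,2]<84)&(Q[:,1]<-60)&(Q[:,0]>330)
print("tub",Q[m].min(0),Q[m].max(0),np.percentile(Q[m],[2,98],axis=0))
m=(Q[:,2]>20)&(Q[:,2]<240)&(Q[:,1]<160)&(Q[:,1]>-90)&(Q[:,0]>350)
print("case",Q[m].min(0),Q[m].max(0));m&=Q[:,2]>190;print(Q[m].min(0),Q[m].max(0))
```

```text
wa hole [522.6 278.1] 40.276465048275725 39.90627266144337
wb hole [446.95 281.5 ] 41.63360594407148 -35.80787774417165
wa blob [521.74 278.43] 39.996910656414826 39.03294779340483
wb blob [446.71 281.1 ] 42.04837165295579 -36.01853790595616
0 130 149 140.58795491990927 [136.98 143.94] 38.4039079081673
0 -160 218 -143.61594189960846 [-149.84 -132.2 ] 37.65995282077421
1 70 330 82.68480553741367 [79.4  86.87] 37.76042050428805
1 -95 322 -80.68035815384621 [-83.96 -76.74] 38.045257253918294
tub [ 334.81 -256.17   68.  ] [554.08 -84.07  82.29] [[ 335.62 -253.44   68.9 ]
 [ 550.44  -86.42   79.5 ]]
case [350.02 -89.95  20.  ] [675.6  149.71 215.17]
[411.91  48.17 190.16] [670.43 120.54 215.17]
```

Run:
```python
from h import *
p,R=plan([((60,-700,470),-45,None),((320,-350,440),-60,None),((450,0,420),-40,None),((490,300,380),-35.4,None),((499,518,214),0,None)])
print(R)
```

```text
[[[-0.013, -0.0392, -0.0104], -7.5, 1], [[-0.0131, -0.0375, -0.0155], -7.5, 1], [[-0.013, -0.0352, -0.0202], -7.5, 1], [[-0.0131, -0.0323, -0.0247], -7.5, 1], [[-0.013, -0.0287, -0.0286], -7.5, 1], [[-0.0131, -0.0248, -0.0321], -7.5, 1], [[-0.01, -0.0081, -0.0418], -6.0, 1], [[-0.01, -0.0036, -0.0424], -6.0, 1]]
[[[-0.01, 0.0008, -0.0425], -6.0, 1], [[-0.01, 0.0053, -0.0422], -6.0, 1], [[-0.01, 0.0096, -0.0415], -6.0, 1], [[-0.01, 0.0139, -0.0402], -6.0, 1], [[-0.01, 0.018, -0.0385], -6.0, 1], [[-0.01, 0.022, -0.0364], -6.0, 1], [[-0.01, 0.0257, -0.034], -6.0, 1], [[-0.01, 0.029, -0.0311], -6.0, 1]]
[[[-0.0131, 0.0242, -0.0378], -5.0, 1], [[-0.0131, 0.0274, -0.0355], -5.0, 1], [[-0.0131, 0.0303, -0.033], -5.0, 1], [[-0.0131, 0.0332, -0.0303], -5.0, 1], [[-0.0132, 0.0356, -0.0272], -5.0, 1], [[-0.0131, 0.0379, -0.024], -5.0, 1], [[-0.0131, 0.0398, -0.0207], -5.0, 1], [[-0.0131, 0.0415, -0.0171], -5.0, 1]]
[[[-0.0094, 0.0366, -0.0218], -5.06, 1], [[-0.0095, 0.0384, -0.0184], -5.06, 1], [[-0.0094, 0.0398, -0.015], -5.06, 1], [[-0.0094, 0.041, -0.0115], -5.06, 1], [[-0.0094, 0.0419, -0.0077], -5.06, 1], [[-0.0095, 0.0424, -0.0041], -5.06, 1], [[-0.0094, 0.0425, -0.0003], -5.06, 1], [[0.0136, 0.0436, 0.0], 0.0, 1]]
[[[0.0135, 0.0437, 0.0], 0.0, 1], [[0.0136, 0.0436, 0.0], 0.0, 1], [[0.0136, 0.0436, 0.0], 0.0, 1], [[0.0136, 0.0437, 0.0], 0.0, 1], [[0.0135, 0.0436, 0.0], 0.0, 1]]
37 end [499.05 517.98 214.03]
[[-0.03  0.05  1.  ]
 [-0.34  0.94 -0.05]
 [-0.94 -0.34 -0.02]]
```

Call:
{"name": "apply_moves", "arguments": {
  "motion": [
    [[-0.013, -0.0392, -0.0104], -7.5, 1],
    [[-0.0131, -0.0375, -0.0155], -7.5, 1],
    [[-0.013, -0.0352, -0.0202], -7.5, 1],
    [[-0.0131, -0.0323, -0.0247], -7.5, 1],
    [[-0.013, -0.0287, -0.0286], -7.5, 1],
    [[-0.0131, -0.0248, -0.0321], -7.5, 1],
    [[-0.01, -0.0081, -0.0418], -6.0, 1],
    [[-0.01, -0.0036, -0.0424], -6.0, 1]
  ]
}}

```text
t: 8.9
eef_pos: [128.2, -689.6, 475.5]
eef_rot: [[-0.034, 0.732, -0.681], [-0.344, -0.648, -0.68], [-0.938, 0.211, 0.273]]
wrist_force: [0.4, -0.1, 0.6]
finger_gap: 0.998
```

Call:
{"name": "apply_moves", "arguments": {
  "motion": [
    [[-0.01, 0.0008, -0.0425], -6.0, 1],
    [[-0.01, 0.0053, -0.0422], -6.0, 1],
    [[-0.01, 0.0096, -0.0415], -6.0, 1],
    [[-0.01, 0.0139, -0.0402], -6.0, 1],
    [[-0.01, 0.018, -0.0385], -6.0, 1],
    [[-0.01, 0.022, -0.0364], -6.0, 1],
    [[-0.01, 0.0257, -0.034], -6.0, 1],
    [[-0.01, 0.029, -0.0311], -6.0, 1]
  ]
}}

```text
t: 9.7
eef_pos: [369.7, -435.8, 460.4]
eef_rot: [[-0.03, 0.996, 0.087], [-0.342, 0.072, -0.937], [-0.939, -0.058, 0.339]]
wrist_force: [0.1, -0.7, 0.5]
finger_gap: 0.999
```

Call:
{"name": "apply_moves", "arguments": {
  "motion": [
    [[-0.0131, 0.0242, -0.0378], -5.0, 1],
    [[-0.0131, 0.0274, -0.0355], -5.0, 1],
    [[-0.0131, 0.0303, -0.033], -5.0, 1],
    [[-0.0131, 0.0332, -0.0303], -5.0, 1],
    [[-0.0132, 0.0356, -0.0272], -5.0, 1],
    [[-0.0131, 0.0379, -0.024], -5.0, 1],
    [[-0.0131, 0.0398, -0.0207], -5.0, 1],
    [[-0.0131, 0.0415, -0.0171], -5.0, 1]
  ]
}}

```text
t: 10.5
eef_pos: [540.8, -101.5, 446.2]
eef_rot: [[-0.028, 0.708, 0.706], [-0.338, 0.658, -0.673], [-0.941, -0.257, 0.221]]
wrist_force: [0.4, 0.8, 0.0]
finger_gap: 0.998
```

Run:
```python
from h import *
st()
plan([((490,300,380),-35.4,None),((499,518,214),0,None)])
```

```text
10.5 q [ -9.09  13.98  83.45 -20.01  81.51 -50.96] p [ 540.76 -101.46  446.21] gap 0.998 F [0.39 0.83 0.05] T [ 0.17 -0.03 -0.04]
[[-0.03  0.71  0.71]
 [-0.34  0.66 -0.67]
 [-0.94 -0.26  0.22]]
[[[-0.008, 0.0273, -0.0356], -3.93, 1], [[-0.008, 0.0296, -0.0337], -3.93, 1], [[-0.0081, 0.0319, -0.0315], -3.93, 1], [[-0.008, 0.0339, -0.0293], -3.93, 1], [[-0.008, 0.0359, -0.0269], -3.93, 1], [[-0.008, 0.0377, -0.0244], -3.93, 1], [[-0.008, 0.0392, -0.0217], -3.93, 1], [[-0.008, 0.0406, -0.019], -3.93, 1]]
[[[-0.0081, 0.0419, -0.0162], -3.93, 1], [[0.0137, 0.0432, -0.0055], 0.0, 1], [[0.0137, 0.0433, -0.0055], 0.0, 1], [[0.0137, 0.0432, -0.0055], 0.0, 1], [[0.0137, 0.0433, -0.0054], 0.0, 1], [[0.0137, 0.0432, -0.0055], 0.0, 1], [[0.0137, 0.0432, -0.0055], 0.0, 1]]
15 end [498.99 517.95 214.  ]
```

Call:
{"name": "apply_moves", "arguments": {
  "motion": [
    [[-0.008, 0.0273, -0.0356], -3.93, 1],
    [[-0.008, 0.0296, -0.0337], -3.93, 1],
    [[-0.0081, 0.0319, -0.0315], -3.93, 1],
    [[-0.008, 0.0339, -0.0293], -3.93, 1],
    [[-0.008, 0.0359, -0.0269], -3.93, 1],
    [[-0.008, 0.0377, -0.0244], -3.93, 1],
    [[-0.008, 0.0392, -0.0217], -3.93, 1],
    [[-0.008, 0.0406, -0.019], -3.93, 1]
  ]
}}

```text
t: 11.3
eef_pos: [495.5, 257.1, 387.3]
eef_rot: [[-0.028, 0.236, 0.971], [-0.334, 0.914, -0.232], [-0.942, -0.331, 0.053]]
wrist_force: [0.9, -0.9, 0.8]
finger_gap: 0.998
```

Call:
{"name": "apply_moves", "arguments": {
  "motion": [
    [[-0.0081, 0.0419, -0.0162], -3.93, 1],
    [[0.0137, 0.0432, -0.0055], 0.0, 1],
    [[0.0137, 0.0433, -0.0055], 0.0, 1],
    [[0.0137, 0.0432, -0.0055], 0.0, 1],
    [[0.0137, 0.0433, -0.0054], 0.0, 1],
    [[0.0137, 0.0432, -0.0055], 0.0, 1],
    [[0.0137, 0.0432, -0.0055], 0.0, 1]
  ]
}}

```text
t: 12.0
eef_pos: [498.8, 520.3, 212.8]
eef_rot: [[-0.03, 0.171, 0.985], [-0.333, 0.927, -0.171], [-0.943, -0.333, 0.029]]
wrist_force: [-0.8, 0.3, 0.4]
finger_gap: 1.0
```

Run:
```python
from h import *
s=st()
# desired
th=np.radians(-93.6);xa=np.array([np.cos(th),np.sin(th),0]);ya=np.array([-xa[1],xa[0],0])
z=s['eef_rot'][:,2]; y=s['eef_rot'][:,1]
print("heading z",np.degrees(np.arctan2(z[1],z[0])))
p,d=vision.get_image("wrist");cv2.imwrite("pics/w1.png",p[:,:,::-1]);np.save("w1.npy",d)
p,d=vision.get_image("top");cv2.imwrite("pics/t1.png",p[:,:,::-1]);np.save("t1.npy",d)
print(vision.camera_model("wrist"))
```

```text
12.0 q [ 45.02  44.26  65.52 -12.4   85.54 -32.19] p [498.83 520.33 212.78] gap 1.0 F [-0.75  0.28  0.4 ] T [ 0.11  0.01 -0.01]
[[-0.03  0.17  0.98]
 [-0.33  0.93 -0.17]
 [-0.94 -0.33  0.03]]
heading z -9.859982858736236
{'mtx': array([[325.19,   0.  , 283.76],
       [  0.  , 325.19, 207.1 ],
       [  0.  ,   0.  ,   1.  ]]), 'extrinsics': array([[  0.17,  -0.95,  -0.25, 429.39],
       [  0.93,   0.06,   0.37, 576.44],
       [ -0.34,  -0.3 ,   0.89, 324.8 ],
       [  0.  ,   0.  ,   0.  ,   1.  ]])}
```

View pics/w1.png

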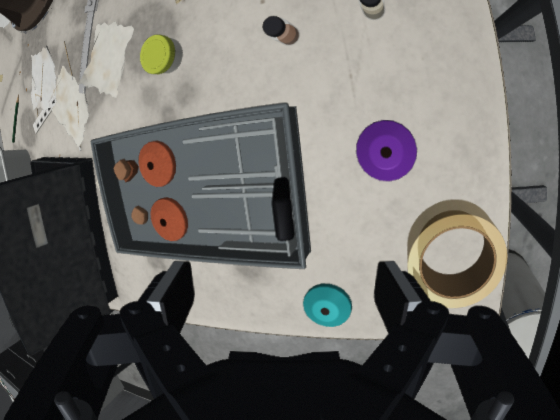

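Run:
```python
from h import *
D=np.load("t1.npy");P=cloud("top",D)
m=(P[...,2]>60)&(P[...,2]<125)&(P[...,1]>440)&(P[...,1]<500)&(P[...,0]>470)&(P[...,0]<520)
h=P[m];A=np.c_[h[:,0],h[:,2],np.ones(len(h))];k=np.linalg.lstsq(A,h[:,1],rcond=None)[0];print(len(h),k,"front face y at (495,91):",k@[495,91,1])
r=h[:,1]-A@k;g=abs(r)<4;k=np.linalg.lstsq(A[g],h[g,1],rcond=None)[0];print(g.sum(),k,k@[495,91,1],"yaw slope deg",np.degrees(np.arctan(k[0])))
p,R=plan([((498.8,517,209),-6.3,1),((495,475.3,91),0,5)]);print(R)
```

```text
322 [ -0.13   0.42 494.77] front face y at (495,91): 469.64996905356355
276 [ -0.12   0.39 493.13] 469.0709495188564 yaw slope deg -6.840955795483142
[[[0.0004, -0.0042, 0.0024], -6.3, 1], [[0.025, 0.0001, 0.0001], 0.0, 1], [[0.0251, 0.0001, 0.0001], 0.0, 1], [[0.025, 0.0001, 0.0001], 0.0, 1], [[0.0251, 0.0001, 0.0001], 0.0, 1], [[0.025, 0.0001, 0.0001], 0.0, 1]]
6 end [495.03 475.33  91.04]
[[-0.03  0.06  1.  ]
 [-0.34  0.94 -0.07]
 [-0.94 -0.34 -0.01]]
```

Call:
{"name": "apply_moves", "arguments": {
  "motion": [
    [[0.0004, -0.0042, 0.0024], -6.3, 1],
    [[0.025, 0.0005, 0], 0, 1],
    [[0.025, 0, 0], 0, 1],
    [[0.025, 0, 0], 0, 1],
    [[0.025, 0, 0], 0, 1],
    [[0.025, 0, 0], 0, 1],
    [[0, 0, 0], 0, 1]
  ]
}}

```text
t: 12.8
eef_pos: [495.5, 470.5, 94.4]
eef_rot: [[-0.034, 0.061, 0.998], [-0.337, 0.939, -0.069], [-0.941, -0.339, -0.012]]
wrist_force: [-0.0, -1.2, -0.4]
finger_gap: 1.0
```

Run:
```python
from h import *
st()
p,d=vision.get_image("wrist");cv2.imwrite("pics/w2.png",p[:,:,::-1])
```

```text
12.8 q [ 42.49  47.65  77.8  -13.86  70.15 -37.13] p [495.54 470.45  94.4 ] gap 1.0 F [-0.05 -1.2  -0.4 ] T [ 0.15 -0.04 -0.01]
[[-0.03  0.06  1.  ]
 [-0.34  0.94 -0.07]
 [-0.94 -0.34 -0.01]]
```

View pics/w2.png

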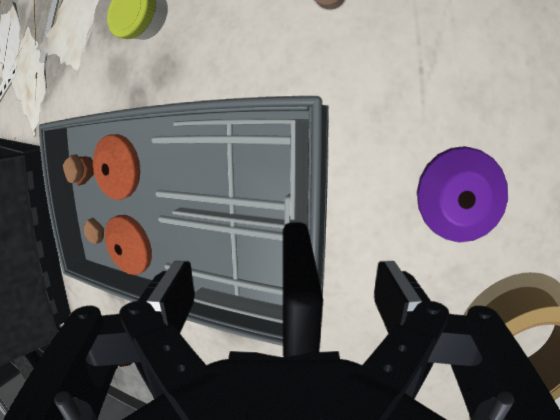

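Call:
{"name": "apply_moves", "arguments": {
  "motion": [
    [[0.001, 0.0055, 0], 0, 1],
    [[0, 0, 0], 0, 0.5],
    [[0, 0, 0], 0, 0],
    [[0, 0, 0], 0, 0],
    [[0, 0, 0], 0, 0],
    [[0, 0, 0], 0, 0],
    [[0, 0, 0], 0, 0],
    [[0, 0, 0], 0, 0]
  ],
  "force": 90
}}

```text
t: 13.65
eef_pos: [494.6, 475.6, 92.8]
eef_rot: [[-0.034, 0.06, 0.998], [-0.337, 0.939, -0.068], [-0.941, -0.339, -0.012]]
wrist_force: [-0.1, 1.3, 1.9]
finger_gap: 0.151
```

Run:
```python
from h import *
st()
for n in("top",):
    p,d=vision.get_image(n);cv2.imwrite("pics/t2.png",cv2.resize(p[125:285,60:300,::-1],(800,533),interpolation=cv2.INTER_CUBIC));np.save("t2.npy",d)
p,d=vision.get_image("wrist");cv2.imwrite("pics/w3.png",p[:,:,::-1])
```

```text
13.65 q [ 42.83  47.98  77.29 -13.76  70.37 -36.94] p [494.64 475.6   92.82] gap 0.151 F [-0.11  1.3   1.94] T [-0.1   0.02 -0.03]
[[-0.03  0.06  1.  ]
 [-0.34  0.94 -0.07]
 [-0.94 -0.34 -0.01]]
```

View pics/t2.png

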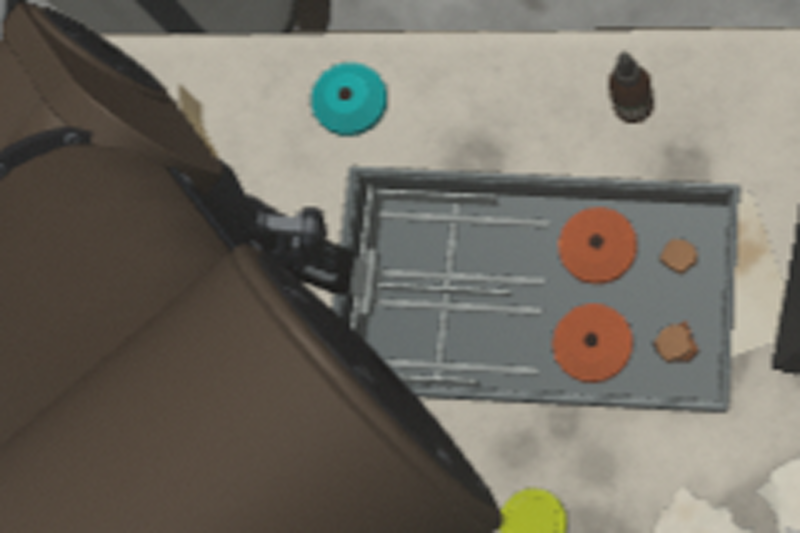

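View pics/w3.png

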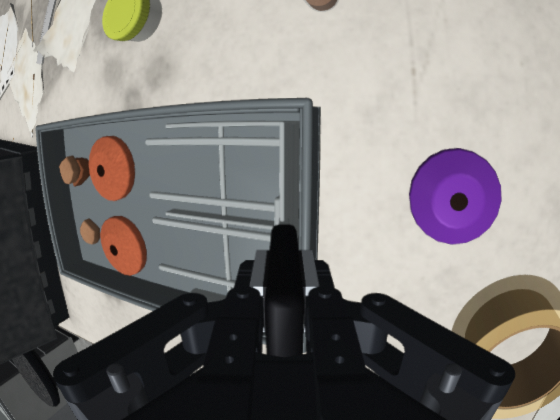

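Run:
```python
from h import *
s=st();p=s['eef_pos'];th=np.radians(-93.6);xa=np.array([np.cos(th),np.sin(th),0]);ya=np.array([-xa[1],xa[0],0])
p,R=plan([(p+10*xa+1.5*ya,0,2),(p+60*xa+1.5*ya,0,6),(p+110*xa+1.5*ya,0,6),(p+136*xa+1.5*ya,0,5)],g=0)
```

```text
13.75 q [ 42.83  47.98  77.29 -13.76  70.37 -36.94] p [494.67 475.57  92.81] gap 0.151 F [-0.74  2.05  1.91] T [-0.16 -0.   -0.1 ]
[[-0.03  0.06  1.  ]
 [-0.34  0.94 -0.07]
 [-0.94 -0.34 -0.01]]
[[[0.0017, -0.0047, 0.0008], 0.0, 0], [[0.0017, -0.0047, 0.0008], 0.0, 0], [[0.0028, -0.0078, 0.0], 0.0, 0], [[0.0028, -0.0079, 0.0001], 0.0, 0], [[0.0028, -0.0078, 0.0], 0.0, 0], [[0.0029, -0.0079, 0.0001], 0.0, 0], [[0.0028, -0.0078, 0.0], 0.0, 0], [[0.0028, -0.0079, 0.0], 0.0, 0]]
[[[0.0028, -0.0078, 0.0001], 0.0, 0], [[0.0028, -0.0079, 0.0], 0.0, 0], [[0.0029, -0.0078, 0.0001], 0.0, 0], [[0.0028, -0.0078, 0.0], 0.0, 0], [[0.0028, -0.0079, 0.0001], 0.0, 0], [[0.0028, -0.0078, 0.0], 0.0, 0], [[0.0018, -0.0049, 0.0], 0.0, 0], [[0.0017, -0.0049, 0.0001], 0.0, 0]]
[[[0.0018, -0.0049, 0.0], 0.0, 0], [[0.0018, -0.0049, 0.0], 0.0, 0], [[0.0017, -0.0049, 0.0001], 0.0, 0]]
19 end [487.66 339.72  92.83]
```

Call:
{"name": "apply_moves", "arguments": {
  "motion": [
    [[0.0017, -0.0047, 0.0008], 0.0, 0],
    [[0.0017, -0.0047, 0.0008], 0.0, 0],
    [[0.0028, -0.0078, 0.0], 0.0, 0],
    [[0.0028, -0.0079, 0.0001], 0.0, 0],
    [[0.0028, -0.0078, 0.0], 0.0, 0],
    [[0.0029, -0.0079, 0.0001], 0.0, 0],
    [[0.0028, -0.0078, 0.0], 0.0, 0],
    [[0.0028, -0.0079, 0.0], 0.0, 0]
  ]
}}

```text
t: 14.55
eef_pos: [492.4, 414.9, 92.9]
eef_rot: [[-0.034, 0.061, 0.998], [-0.336, 0.939, -0.069], [-0.941, -0.338, -0.011]]
wrist_force: [-0.3, 6.2, 5.6]
finger_gap: 0.151
```

Run:
```python
from h import *
st()
p,d=vision.get_image("top");cv2.imwrite("pics/t3.png",cv2.resize(p[125:285,60:300,::-1],(800,533),interpolation=cv2.INTER_CUBIC))
```

```text
14.55 q [ 39.32  44.73  85.13 -15.25  65.2  -38.6 ] p [492.39 414.91  92.88] gap 0.151 F [-0.3   6.22  5.59] T [ 0.34 -0.04  0.02]
[[-0.03  0.06  1.  ]
 [-0.34  0.94 -0.07]
 [-0.94 -0.34 -0.01]]
```

View pics/t3.png

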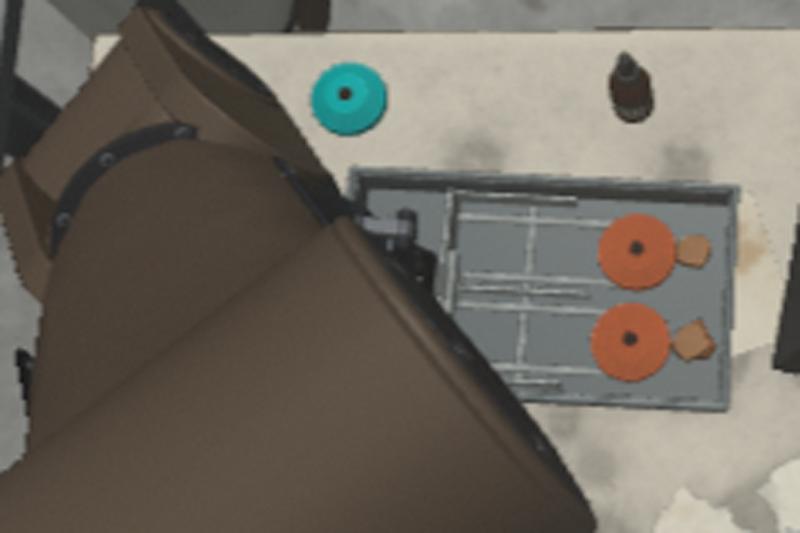

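Call:
{"name": "apply_moves", "arguments": {
  "motion": [
    [[0.0028, -0.0078, 0.0001], 0.0, 0],
    [[0.0028, -0.0079, 0.0], 0.0, 0],
    [[0.0029, -0.0078, 0.0001], 0.0, 0],
    [[0.0028, -0.0078, 0.0], 0.0, 0],
    [[0.0028, -0.0079, 0.0001], 0.0, 0]
  ]
}}

```text
t: 15.1
eef_pos: [489.9, 373.8, 92.9]
eef_rot: [[-0.034, 0.061, 0.998], [-0.336, 0.939, -0.068], [-0.941, -0.338, -0.011]]
wrist_force: [0.8, 6.4, 4.7]
finger_gap: 0.153
```

Run:
```python
from h import *
st()
p,d=vision.get_image("top");cv2.imwrite("pics/t4.png",cv2.resize(p[125:285,60:300,::-1],(800,533),interpolation=cv2.INTER_CUBIC))
p,d=vision.get_image("wrist");cv2.imwrite("pics/w4.png",p[:,:,::-1])
```

```text
15.1 q [ 36.74  42.72  90.06 -16.43  61.85 -39.8 ] p [489.87 373.79  92.89] gap 0.153 F [0.82 6.39 4.66] T [ 0.45 -0.05  0.01]
[[-0.03  0.06  1.  ]
 [-0.34  0.94 -0.07]
 [-0.94 -0.34 -0.01]]
```

View pics/t4.png

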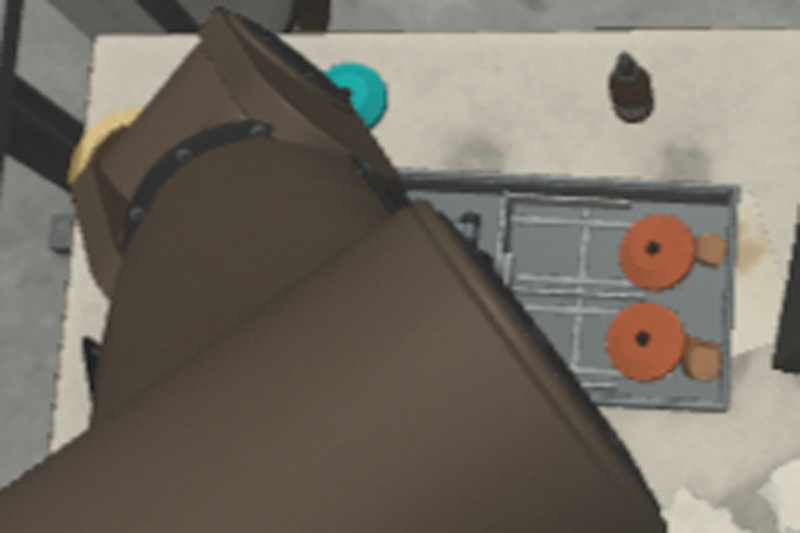

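View pics/w4.png

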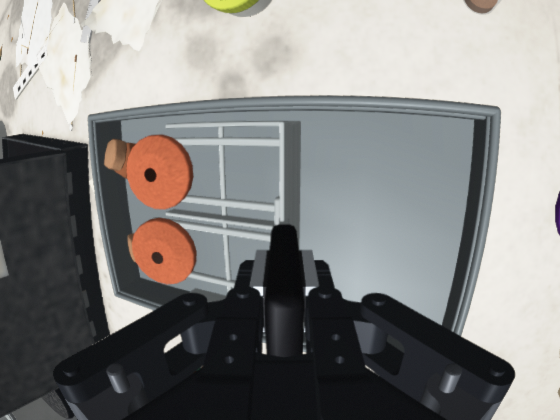

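Call:
{"name": "apply_moves", "arguments": {
  "motion": [
    [[0.0018, -0.0049, 0.0], 0.0, 0],
    [[0.0017, -0.0049, 0], 0.0, 0],
    [[0.0018, -0.0049, 0.0], 0.0, 0]
  ]
}}

```text
t: 15.5
eef_pos: [488.9, 358.9, 92.9]
eef_rot: [[-0.033, 0.061, 0.998], [-0.336, 0.939, -0.068], [-0.941, -0.337, -0.011]]
wrist_force: [1.1, 6.9, 5.9]
finger_gap: 0.158
```

Run:
```python
from h import *
st()
p,d=vision.get_image("top");cv2.imwrite("pics/t5.png",cv2.resize(p[165:265,190:310,::-1],(720,600),interpolation=cv2.INTER_CUBIC))
p,d=vision.get_image("wrist");cv2.imwrite("pics/w5.png",cv2.resize(p[80:330,60:360,::-1],(720,600),interpolation=cv2.INTER_CUBIC))
```

```text
15.5 q [ 35.75  42.02  91.77 -16.89  60.65 -40.25] p [488.89 358.86  92.86] gap 0.158 F [1.08 6.95 5.85] T [ 0.37 -0.02 -0.11]
[[-0.03  0.06  1.  ]
 [-0.34  0.94 -0.07]
 [-0.94 -0.34 -0.01]]
```

View pics/t5.png

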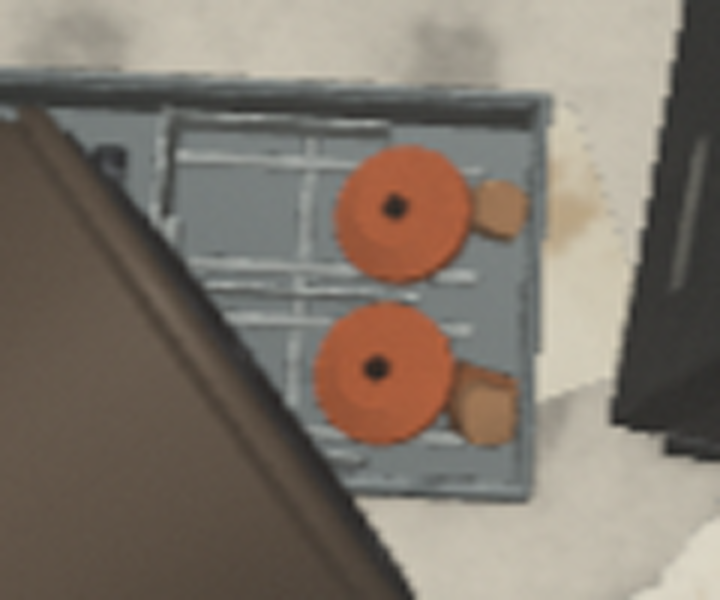

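View pics/w5.png

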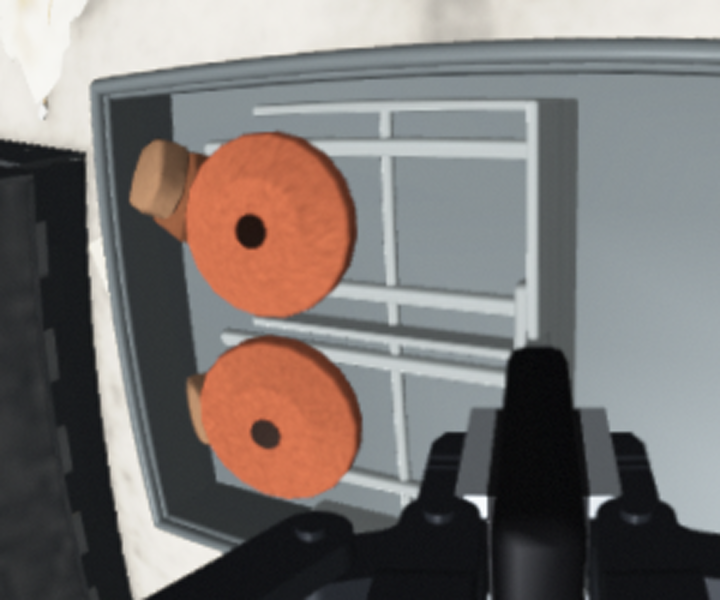

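Call:
{"name": "apply_moves", "arguments": {
  "motion": [
    [[0.0014, -0.004, 0.0], 0.0, 0],
    [[0.0015, -0.004, 0], 0.0, 0],
    [[0, 0, 0.0], 0.0, 0],
    [[-0.0007, 0.002, 0], 0, 0],
    [[-0.0014, 0.004, 0], 0, 0],
    [[-0.0014, 0.004, 0], 0, 0],
    [[-0.0014, 0.004, 0], 0, 0]
  ]
}}

```text
t: 16.3
eef_pos: [488.9, 363.3, 92.6]
eef_rot: [[-0.036, 0.06, 0.998], [-0.341, 0.938, -0.069], [-0.939, -0.342, -0.013]]
wrist_force: [-0.9, -8.0, 7.9]
finger_gap: 0.154
```

Run:
```python
from h import *
st()
p,d=vision.get_image("top");cv2.imwrite("pics/t6.png",cv2.resize(p[165:265,190:310,::-1],(720,600),interpolation=cv2.INTER_CUBIC))
p,d=vision.get_image("wrist");cv2.imwrite("pics/w6.png",cv2.resize(p[80:330,60:360,::-1],(720,600),interpolation=cv2.INTER_CUBIC))
```

```text
16.3 q [ 36.11  42.34  91.14 -16.83  61.35 -40.04] p [488.87 363.26  92.6 ] gap 0.154 F [-0.87 -8.    7.93] T [-1.91 -0.1   0.04]
[[-0.04  0.06  1.  ]
 [-0.34  0.94 -0.07]
 [-0.94 -0.34 -0.01]]
```

View pics/t6.png

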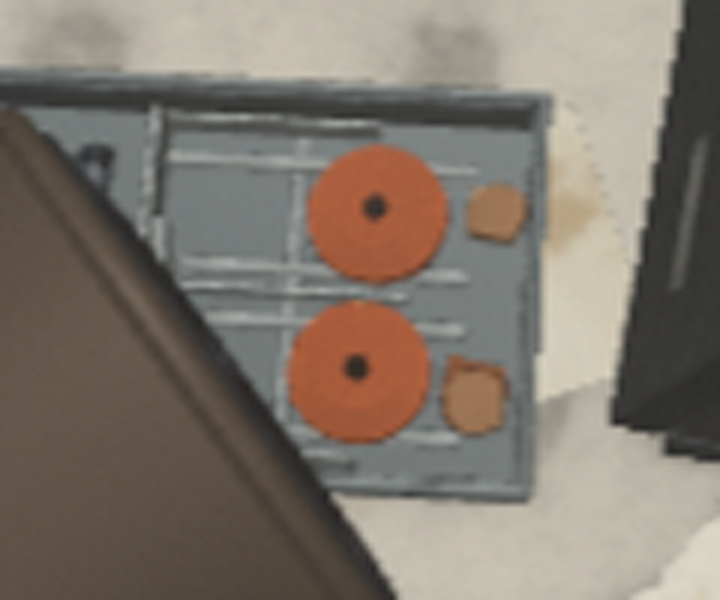

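View pics/w6.png

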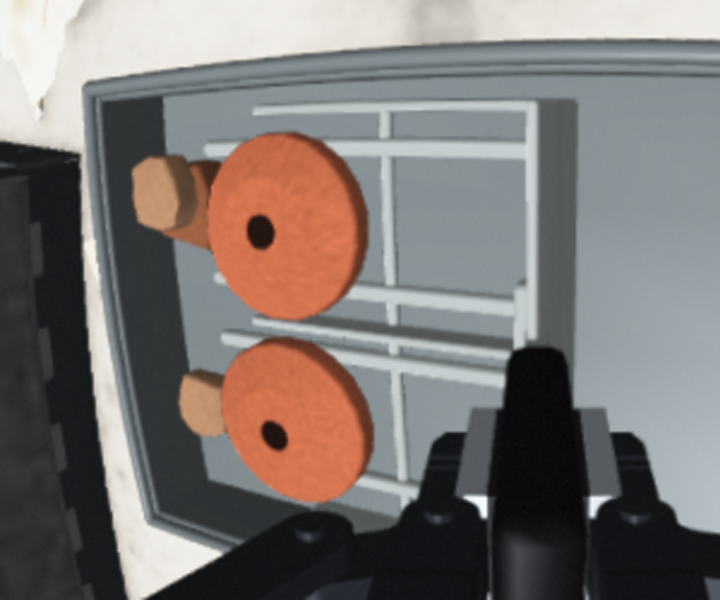

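Call:
{"name": "apply_moves", "arguments": {
  "motion": [
    [[-0.0018, 0.005, 0], 0, 0],
    [[-0.0018, 0.005, 0], 0, 0],
    [[-0.0018, 0.005, 0], 0, 0],
    [[-0.0018, 0.005, 0], 0, 0],
    [[-0.0005, 0.0015, 0], 0, 0],
    [[-0.005, -0.0018, 0], 0, 0],
    [[-0.01, -0.0036, 0], 0, 0],
    [[-0.01, -0.0036, 0], 0, 0]
  ]
}}

```text
t: 17.2
eef_pos: [490.8, 387.4, 119.2]
eef_rot: [[-0.035, 0.06, 0.998], [-0.337, 0.939, -0.069], [-0.941, -0.339, -0.013]]
wrist_force: [-0.3, -0.1, -4.4]
finger_gap: 0.145
```

Run:
```python
from h import *
st()
p,d=vision.get_image("top");cv2.imwrite("pics/t7.png",cv2.resize(p[165:265,190:310,::-1],(720,600),interpolation=cv2.INTER_CUBIC))
p,d=vision.get_image("wrist");cv2.imwrite("pics/w7.png",cv2.resize(p[80:330,60:360,::-1],(720,600),interpolation=cv2.INTER_CUBIC))
```

```text
17.2 q [ 37.61  41.54  87.56 -15.64  65.68 -40.26] p [490.81 387.36 119.2 ] gap 0.145 F [-0.29 -0.11 -4.38] T [ 0.68 -0.05  0.04]
[[-0.04  0.06  1.  ]
 [-0.34  0.94 -0.07]
 [-0.94 -0.34 -0.01]]
```

View pics/t7.png

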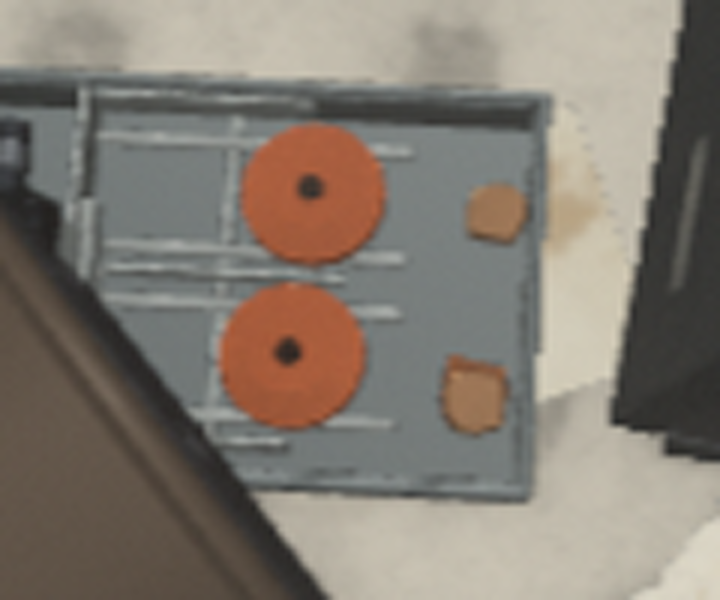

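View pics/w7.png

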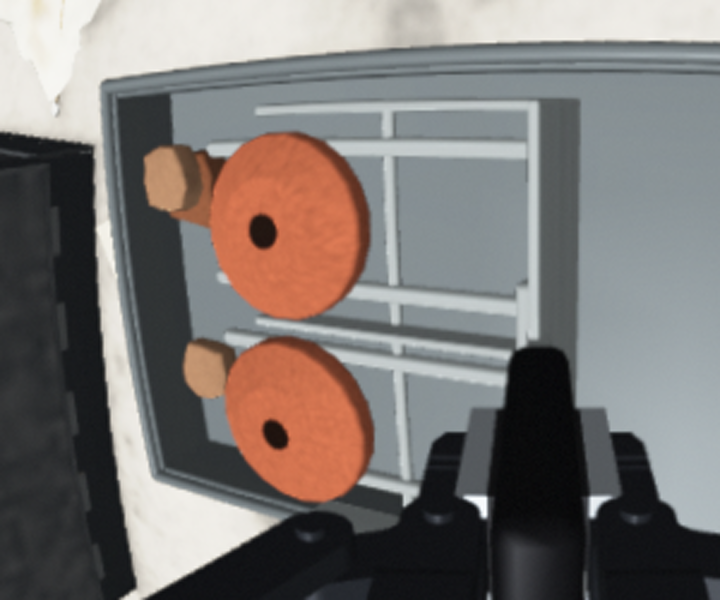

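```bash
cat >> h.py <<'E'
SX=np.array([.343,-.939,0]);SY=np.array([0,0,1.]);SZ=np.array([-.939,-.343,0])
S=np.stack([SX,SY,SZ],1)  # scoop->tool
def sc(R,pt): return R@(S@np.array(pt,float))
E
python3 - <<'E'
from h import *
R0=st()['eef_rot']
for psi in range(0,181,15):
    R=R0@Ro.from_euler('x',psi,degrees=True).as_matrix()
    W=sc(R,(114,0,-75)); pts=np.array([sc(R,q) for q in [(154,72,-87),(154,-72,-87),(19,72,-87),(19,-72,-87),(19,72,-53),(19,-72,-53)]])-W
    n=R@SX; print(psi,"pitchdown %.1f side %.1f"%(np.degrees(-np.arcsin(n[2])),np.degrees(np.arcsin((R@SY)[2]))),"TCP-W",-W,"tipL",pts[0],"tipR",pts[1],"rearL",pts[2],"rearR",pts[3])
E
```

```text
17.3 q [ 37.61  41.43  87.5  -15.66  65.65 -40.25] p [491.46 387.81 120.66] gap 0.154 F [ 0.37 -0.19 -4.69] T [ 0.73 -0.06  0.02]
[[-0.03  0.06  1.  ]
 [-0.34  0.94 -0.07]
 [-0.94 -0.34 -0.01]]
0 pitchdown 0.4 side -0.6 TCP-W [  8.52 113.15  75.71] tipL [ 68.97 -44.73 -12.98] tipR [-74.68 -34.88 -11.53] rearL [ 78.22  89.9  -12.1 ] rearR [-65.44  99.76 -10.65]
15 pitchdown 0.9 side 4.4 TCP-W [ 29.35 109.11  76.44] tipL [ 56.82 -60.41  -6.97] tipR [-79.66 -15.88 -18.14] rearL [98.53 67.92 -4.96] rearR [-37.95 112.46 -16.13]
30 pitchdown 2.5 side 9.2 TCP-W [ 48.42 100.14  78.98] tipL [ 40.74 -72.54  -2.09] tipR [-79.27   3.64 -25.1 ] rearL [112.18  41.8    3.87] rearR [ -7.83 117.98 -19.14]
45 pitchdown 5.3 side 13.4 TCP-W [64.43 86.84 83.16] tipL [ 21.83 -80.3    1.33] tipR [-73.53  22.33 -31.96] rearL [118.23  13.32  13.82] rearR [ 22.87 115.95 -19.47]
60 pitchdown 9.0 side 16.7 TCP-W [76.3  70.13 88.71] tipL [  1.38 -83.16   3.05] tipR [-62.83  38.93 -38.25] rearL [116.27 -15.59  24.19] rearR [ 52.06 106.51 -17.11]
75 pitchdown 13.4 side 18.8 TCP-W [83.2  51.15 95.24] tipL [-19.22 -
[... 603 characters left out ...]
  13.61]
135 pitchdown 32.7 side 14.2 TCP-W [ 57.41 -21.21 121.92] tipL [-76.86 -28.9  -13.59] tipR [ 30.94  59.8  -48.92] rearL [   8.59 -103.71   59.31] rearR [116.39 -15.01  23.98]
150 pitchdown 36.3 side 10.2 TCP-W [ 39.82 -32.2  126.44] tipL [-80.13  -9.58 -20.36] tipR [ 48.68  49.53 -45.87] rearL [ -22.1  -101.53   59.59] rearR [106.71 -42.42  34.08]
165 pitchdown 38.8 side 5.6 TCP-W [ 19.76 -38.49 129.37] tipL [-77.99   9.81 -27.35] tipR [ 63.04  35.31 -41.3 ] rearL [-51.23 -91.94  57.18] rearR [ 89.8  -66.44  43.22]
180 pitchdown 39.7 side 0.6 TCP-W [ -1.41 -39.65 130.52] tipL [-70.6   27.96 -34.07] tipR [ 73.06  18.11 -35.52] rearL [-76.83 -75.6   52.24] rearR [ 66.82 -85.45  50.79]
```

Call:
{"name": "apply_moves", "arguments": {
  "motion": [
    [[-0.012, -0.0043, 0], 0, 0],
    [[-0.018, -0.0064, 0], 0, 0],
    [[-0.025, -0.009, 0], 0, 0],
    [[-0.03, -0.0108, 0], 0, 0],
    [[-0.03, -0.0108, 0], 0, 0],
    [[-0.03, -0.0108, 0], 0, 0],
    [[-0.03, -0.0108, 0], 0, 0],
    [[-0.02, -0.0072, 0], 0, 0]
  ]
}}

```text
t: 18.1
eef_pos: [493.3, 387.2, 329.3]
eef_rot: [[-0.033, 0.061, 0.998], [-0.336, 0.94, -0.068], [-0.941, -0.337, -0.01]]
wrist_force: [-0.2, 0.3, -4.4]
finger_gap: 0.153
```

Run:
```python
from h import *
st()
p,d=vision.get_image("wrist");cv2.imwrite("pics/w8.png",p[:,:,::-1])
```

```text
18.1 q [ 37.48  30.37  74.85 -14.27  88.56 -46.61] p [493.29 387.24 329.28] gap 0.153 F [-0.18  0.29 -4.43] T [ 0.65 -0.04  0.05]
[[-0.03  0.06  1.  ]
 [-0.34  0.94 -0.07]
 [-0.94 -0.34 -0.01]]
```

View pics/w8.png

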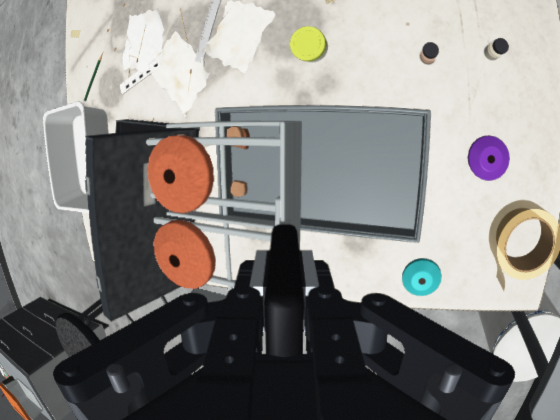

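Run:
```python
from h import *
Q=cloud("top",np.load("top0.npy")).reshape(-1,3)
for y0 in range(-100,160,20):
    m=(Q[:,1]>=y0)&(Q[:,1]<y0+20)&(Q[:,0]>380)&(Q[:,0]<640)&(Q[:,2]>8)
    if m.sum()>3: print(y0,m.sum(),np.percentile(Q[m,2],[50,98]),Q[m][:,0].min())
s=st();p0=s['eef_pos'];t=np.array([453.5,-59,350]);R=s['eef_rot'];d=t-p0
# ramped profile
v=[6,12,18,24]+[27]*13+[24,18,12,6,2];v=np.array(v,float);v=v/v.sum();print(len(v),np.linalg.norm(d)*v.max())
rows=[[[round(float(c),4) for c in R.T@(d*a)/1000],0,0] for a in v]
for i in range(0,len(rows),8): print(json.dumps(rows[i:i+8]))
```

```text
-100 306 [75.56 78.95] 380.0518162429289
-80 302 [29.12 38.12] 507.6203094218165
-60 647 [28.16 36.87] 397.760874637676
-40 801 [27.71 33.2 ] 385.27161586552637
-20 801 [27.69 32.59] 388.7685143224725
0 773 [27.74 32.8 ] 392.80714786062845
20 756 [27.79 32.45] 396.24675911460713
40 638 [ 27.33 208.74] 400.1676575809167
60 664 [207.05 212.42] 404.029328002759
80 983 [206.56 212.89] 383.4746671023465
100 1011 [157.59 212.24] 388.2645613241405
120 516 [100.72 176.82] 415.48007567368916
140 74 [59.9  89.53] 419.6673363677212
18.15 q [ 37.48  30.22  74.64 -14.29  88.69 -46.64] p [493.76 387.51 332.2 ] gap 0.153 F [-0.5   0.43 -1.29] T [ 0.74 -0.09  0.  ]
[[-0.03  0.06  1.  ]
 [-0.33  0.94 -0.07]
 [-0.94 -0.33 -0.01]]
22 25.611560427320214
[[[0.0017, -0.0054, -0.0001], 0, 0], [[0.0034, -0.0109, -0.0002], 0, 0], [[0.0051, -0.0163, -0.0004], 0, 0], [[0.0068, -0.0217, -0.0005], 0, 0], [[0.0076, -0.0244, -0.0006], 0, 0], [[0.0076, -0.0244, -0.0006], 0, 0], [[0.0076, -0.0244, -0.0006], 0, 0], [[0.0076, -0.0244, -0.0006], 0, 0]]
[[[0.0076, -0.0244, -0.0006], 0, 0], [[0.0076, -0.0244, -0.0006], 0, 0], [[0.0076, -0.0244, -0.0006], 0, 0], [[0.0076, -0.0244, -0.0006], 0, 0], [[0.0076, -0.0244, -0.0006], 0, 0], [[0.0076, -0.0244, -0.0006], 0, 0], [[0.0076, -0.0244, -0.0006], 0, 0], [[0.0076, -0.0244, -0.0006], 0, 0]]
[[[0.0076, -0.0244, -0.0006], 0, 0], [[0.0068, -0.0217, -0.0005], 0, 0], [[0.0051, -0.0163, -0.0004], 0, 0], [[0.0034, -0.0109, -0.0002], 0, 0], [[0.0017, -0.0054, -0.0001], 0, 0], [[0.0006, -0.0018, -0.0], 0, 0]]
```

Call:
{"name": "apply_moves", "arguments": {
  "motion": [
    [[0.0017, -0.0054, -0.0001], 0, 0],
    [[0.0034, -0.0109, -0.0002], 0, 0],
    [[0.0051, -0.0163, -0.0004], 0, 0],
    [[0.0068, -0.0217, -0.0005], 0, 0],
    [[0.0076, -0.0244, -0.0006], 0, 0],
    [[0.0076, -0.0244, -0.0006], 0, 0],
    [[0.0076, -0.0244, -0.0006], 0, 0],
    [[0.0076, -0.0244, -0.0006], 0, 0]
  ]
}}

```text
t: 18.95
eef_pos: [478.1, 226.9, 331.6]
eef_rot: [[-0.037, 0.06, 0.998], [-0.338, 0.939, -0.069], [-0.94, -0.34, -0.014]]
wrist_force: [1.2, 0.5, -4.2]
finger_gap: 0.155
```

Call:
{"name": "apply_moves", "arguments": {
  "motion": [
    [[0.0076, -0.0244, -0.0006], 0, 0],
    [[0.0076, -0.0244, -0.0006], 0, 0],
    [[0.0076, -0.0244, -0.0006], 0, 0],
    [[0.0076, -0.0244, -0.0006], 0, 0],
    [[0.0076, -0.0244, -0.0006], 0, 0],
    [[0.0076, -0.0244, -0.0006], 0, 0],
    [[0.0076, -0.0244, -0.0006], 0, 0],
    [[0.0076, -0.0244, -0.0006], 0, 0]
  ]
}}

```text
t: 19.75
eef_pos: [458.9, 23.9, 340.7]
eef_rot: [[-0.037, 0.06, 0.998], [-0.337, 0.939, -0.069], [-0.941, -0.339, -0.015]]
wrist_force: [1.1, -0.1, -4.4]
finger_gap: 0.152
```

Call:
{"name": "apply_moves", "arguments": {
  "motion": [
    [[0.0076, -0.0244, -0.0006], 0, 0],
    [[0.0068, -0.0217, -0.0005], 0, 0],
    [[0.0051, -0.0163, -0.0004], 0, 0],
    [[0.0034, -0.0109, -0.0002], 0, 0],
    [[0.0017, -0.0054, -0.0001], 0, 0],
    [[0.0006, -0.0018, 0], 0, 0]
  ]
}}

```text
t: 20.35
eef_pos: [452.4, -58.8, 345.2]
eef_rot: [[-0.035, 0.061, 0.998], [-0.337, 0.939, -0.069], [-0.941, -0.338, -0.013]]
wrist_force: [0.2, -0.7, -5.2]
finger_gap: 0.151
```

Run:
```python
from h import *
st()
p,d=vision.get_image("wrist");cv2.imwrite("pics/w9.png",p[:,:,::-1])
p,d=vision.get_image("scene");cv2.imwrite("pics/s9.png",p[:,:,::-1])
```

```text
20.35 q [ -5.55   9.65 104.25 -21.47  67.74 -83.21] p [452.44 -58.82 345.16] gap 0.151 F [ 0.23 -0.74 -5.24] T [ 0.73 -0.04  0.06]
[[-0.04  0.06  1.  ]
 [-0.34  0.94 -0.07]
 [-0.94 -0.34 -0.01]]
```

View pics/w9.png

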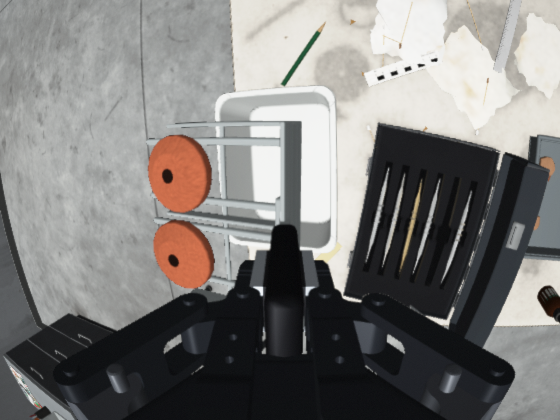

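View pics/s9.png

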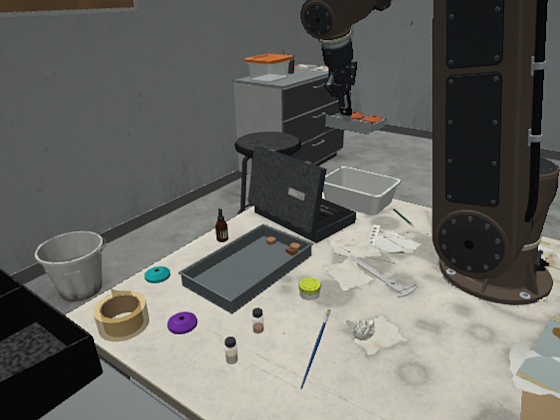

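Call:
{"name": "apply_moves", "arguments": {
  "motion": [
    [[0.0075, 0.0027, 0], 0, 0],
    [[0.014, 0.005, 0], 0, 0],
    [[0.019, 0.0068, 0], 0, 0],
    [[0.024, 0.0086, 0], 0, 0],
    [[0.024, 0.0086, 0], 0, 0],
    [[0.024, 0.0086, 0], 0, 0],
    [[0.019, 0.0068, 0], 0, 0],
    [[0.01, 0.0036, 0], 0, 0]
  ]
}}

```text
t: 21.25
eef_pos: [450.5, -58.0, 193.4]
eef_rot: [[-0.036, 0.059, 0.998], [-0.337, 0.939, -0.068], [-0.941, -0.338, -0.014]]
wrist_force: [0.2, -0.2, -5.2]
finger_gap: 0.152
```

Call:
{"name": "apply_moves", "arguments": {
  "motion": [
    [[0.005, 0.0018, 0], 0, 0],
    [[0, 0, 0], 0, 0]
  ]
}}

```text
t: 21.45
eef_pos: [451.1, -58.4, 189.8]
eef_rot: [[-0.035, 0.06, 0.998], [-0.337, 0.939, -0.068], [-0.941, -0.339, -0.012]]
wrist_force: [0.1, -0.3, -3.3]
finger_gap: 0.151
```

```bash
cat > roll.py <<'E'
from h import *
wp=[(0,None,None,None)]
def gen(psis,WP,psi0=0,step=5):
    s=st();R=s['eef_rot'];p=s['eef_pos'].copy()
    ks=[w[0] for w in WP];rows=[]
    a=psis[0]
    while a<psis[1]-1e-6:
        b=min(a+step,psis[1])
        # shift first then roll: in row, want TCP at b such that W right
        Rb=R@Ro.from_euler('x',b-a,degrees=True).as_matrix()
        W=np.array([np.interp(b,ks,[w[i] for w in WP]) for i in (1,2,3)])
        t=W-sc(Rb,(114,0,-75))
        loc=np.round(R.T@(t-p)/1000,4);rows.append([[float(x) for x in loc],b-a,0]);p=p+R@loc*1000;R=Rb;a=b
    for i in range(0,len(rows),8): print(json.dumps(rows[i:i+8]))
WP=[(0,445,-172,112),(45,450,-174,108),(60,452,-176,106),(75,455,-179,102),(90,458,-183,97),(105,458,-187,90),(120,455,-190,82),(150,448,-194,78),(180,443,-196,75)]
E
python3 - <<'E'
from roll import *
s=readout.observe(); print("W",s['eef_pos']+sc(s['eef_rot'],(114,0,-75)))
gen((0,80),WP)
E
```

```text
W [ 442.43 -171.69  114.26]
21.45 q [ -5.51  20.79 116.55 -27.93  46.34 -71.6 ] p [451.09 -58.4  189.77] gap 0.151 F [ 0.11 -0.27 -3.32] T [ 0.7  -0.08 -0.02]
[[-0.03  0.06  1.  ]
 [-0.34  0.94 -0.07]
 [-0.94 -0.34 -0.01]]
[[[0.0026, 0.0003, 0.0103], 5, 0], [[0.0005, -0.0003, 0.0076], 5, 0], [[0.0005, -0.0002, 0.0077], 5, 0], [[0.0004, -0.0002, 0.0076], 5, 0], [[0.0005, -0.0001, 0.0077], 5, 0], [[0.0005, -0.0001, 0.0076], 5, 0], [[0.0005, -0.0001, 0.0076], 5, 0], [[0.0004, 0.0, 0.0076], 5, 0]]
[[[0.0005, 0.0001, 0.0075], 5, 0], [[0.0008, -0.0001, 0.0079], 5, 0], [[0.0009, 0.0, 0.0078], 5, 0], [[0.0008, 0.0001, 0.0078], 5, 0], [[0.0016, 0.0004, 0.008], 5, 0], [[0.0015, 0.0005, 0.0079], 5, 0], [[0.0016, 0.0006, 0.0079], 5, 0], [[0.002, 0.0006, 0.008], 5, 0]]
```

Call:
{"name": "apply_moves", "arguments": {
  "motion": [
    [[0.001, 0.0003, 0.004], 2.5, 0],
    [[0.001, 0, 0.0065], 4, 0],
    [[0.0005, -0.0002, 0.0077], 5, 0],
    [[0.0005, -0.0002, 0.0076], 5, 0],
    [[0.0005, -0.0001, 0.0077], 5, 0],
    [[0.0005, -0.0001, 0.0076], 5, 0],
    [[0.0005, -0.0001, 0.0076], 5, 0],
    [[0.0004, 0.0, 0.0076], 5, 0]
  ]
}}

```text
t: 22.25
eef_pos: [503.7, -78.4, 191.0]
eef_rot: [[-0.032, 0.645, 0.763], [-0.337, 0.712, -0.616], [-0.941, -0.278, 0.194]]
wrist_force: [0.4, 0.3, -4.9]
finger_gap: 0.156
```

Run:
```python
from roll import *
s=readout.observe(); print("W",s['eef_pos']+sc(s['eef_rot'],(114,0,-75)))
p,d=vision.get_image("wrist");cv2.imwrite("pics/w10.png",p[:,:,::-1])
gen((36.5,126.5),WP)
```

```text
W [ 447.65 -173.26  110.56]
22.3 q [ -7.23  24.32 109.59 -26.83  48.66 -38.05] p [504.58 -78.95 191.24] gap 0.154 F [ 0.9  -1.27 -4.4 ] T [ 0.68 -0.23 -0.01]
[[-0.03  0.65  0.76]
 [-0.34  0.71 -0.62]
 [-0.94 -0.28  0.2 ]]
[[[0.0023, 0.001, 0.0078], 5.0, 0], [[0.0005, -0.0, 0.0076], 5.0, 0], [[0.0009, -0.0001, 0.0079], 5.0, 0], [[0.0008, 0.0001, 0.0078], 5.0, 0], [[0.001, 0.0001, 0.0078], 5.0, 0], [[0.0016, 0.0005, 0.008], 5.0, 0], [[0.0016, 0.0005, 0.0079], 5.0, 0], [[0.0017, 0.0006, 0.0079], 5.0, 0]]
[[[0.0019, 0.0006, 0.0079], 5.0, 0], [[0.002, 0.0007, 0.0079], 5.0, 0], [[0.0022, 0.0005, 0.0077], 5.0, 0], [[0.0027, -0.0002, 0.0075], 5.0, 0], [[0.0026, -0.0002, 0.0076], 5.0, 0], [[0.0027, -0.0004, 0.0074], 5.0, 0], [[0.0029, -0.0011, 0.0075], 5.0, 0], [[0.0029, -0.0011, 0.0075], 5.0, 0]]
[[[0.0023, -0.0011, 0.0077], 5.0, 0], [[0.0008, -0.001, 0.0081], 5.0, 0]]
```

View pics/w10.png

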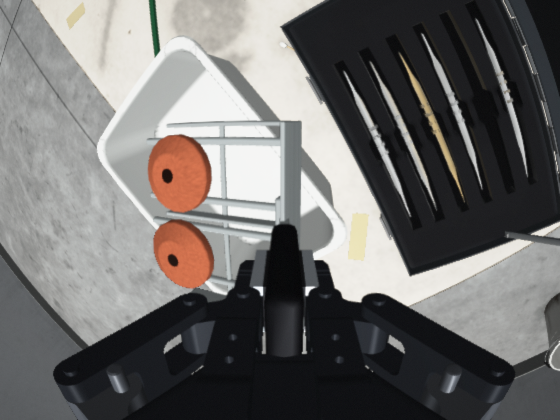

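Call:
{"name": "apply_moves", "arguments": {
  "motion": [
    [[0.0015, 0.0005, 0.0078], 5.0, 0],
    [[0.0008, 0, 0.0076], 5.0, 0],
    [[0.0009, -0.0001, 0.0079], 5.0, 0],
    [[0.0008, 0.0001, 0.0078], 5.0, 0],
    [[0.001, 0.0001, 0.0078], 5.0, 0],
    [[0.0016, 0.0005, 0.008], 5.0, 0],
    [[0.0016, 0.0005, 0.0079], 5.0, 0],
    [[0.0017, 0.0006, 0.0079], 5.0, 0]
  ]
}}

```text
t: 23.1
eef_pos: [537.7, -130.1, 197.6]
eef_rot: [[-0.033, 0.985, 0.172], [-0.337, 0.151, -0.929], [-0.941, -0.089, 0.327]]
wrist_force: [0.4, 0.6, -3.9]
finger_gap: 0.153
```

Run:
```python
from roll import *
s=readout.observe(); print("W",s['eef_pos']+sc(s['eef_rot'],(114,0,-75)))
p,d=vision.get_image("wrist");cv2.imwrite("pics/w11.png",p[:,:,::-1])
gen((76.5,181),WP)
```

```text
W [ 454.05 -179.36  101.76]
23.15 q [-12.2   26.38 104.31 -26.11  49.98  -4.39] p [ 538.13 -131.03  197.74] gap 0.15 F [ 0.32 -1.32 -5.88] T [ 0.52 -0.26 -0.02]
[[-0.03  0.99  0.17]
 [-0.34  0.15 -0.93]
 [-0.94 -0.09  0.33]]
[[[0.002, 0.0016, 0.0076], 5.0, 0], [[0.002, 0.0007, 0.0078], 5.0, 0], [[0.0022, 0.0005, 0.0077], 5.0, 0], [[0.0026, -0.0002, 0.0076], 5.0, 0], [[0.0027, -0.0002, 0.0075], 5.0, 0], [[0.0027, -0.0004, 0.0075], 5.0, 0], [[0.0029, -0.0011, 0.0074], 5.0, 0], [[0.0029, -0.0011, 0.0075], 5.0, 0]]
[[[0.0022, -0.0011, 0.0077], 5.0, 0], [[0.0009, -0.001, 0.0081], 5.0, 0], [[0.0009, -0.0009, 0.0082], 5.0, 0], [[0.0009, -0.0009, 0.0081], 5.0, 0], [[0.0009, -0.0007, 0.0083], 5.0, 0], [[0.0009, -0.0006, 0.0082], 5.0, 0], [[0.0008, -0.0005, 0.0082], 5.0, 0], [[0.0006, -0.0006, 0.0078], 5.0, 0]]
[[[0.0006, -0.0004, 0.0079], 5.0, 0], [[0.0006, -0.0004, 0.008], 5.0, 0], [[0.0006, -0.0003, 0.0079], 5.0, 0], [[0.0007, -0.0002, 0.0079], 5.0, 0], [[0.0004, -0.0002, 0.0069], 4.5, 0]]
```

View pics/w11.png

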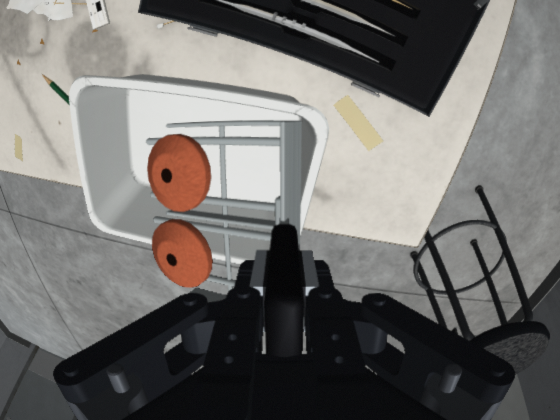

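Run:
```python
from roll import *
WP=[(75,455,-177,102),(90,458,-177,97),(105,458,-181,90),(120,455,-187,82),(150,448,-194,78),(180,443,-196,75)]
gen((76.5,181),WP)
```

```text
23.15 q [-12.2   26.38 104.31 -26.11  49.98  -4.39] p [ 538.13 -131.03  197.74] gap 0.15 F [ 0.32 -1.32 -5.88] T [ 0.52 -0.26 -0.02]
[[-0.03  0.99  0.17]
 [-0.34  0.15 -0.93]
 [-0.94 -0.09  0.33]]
[[[0.0008, 0.0021, 0.0041], 5.0, 0], [[0.0015, 0.0008, 0.0066], 5.0, 0], [[0.0019, 0.0005, 0.0068], 5.0, 0], [[0.0026, -0.0002, 0.0076], 5.0, 0], [[0.0027, -0.0001, 0.0075], 5.0, 0], [[0.0028, -0.0004, 0.0077], 5.0, 0], [[0.0032, -0.0008, 0.0084], 5.0, 0], [[0.0032, -0.0007, 0.0083], 5.0, 0]]
[[[0.0026, -0.0007, 0.0084], 5.0, 0], [[0.001, -0.0007, 0.0085], 5.0, 0], [[0.0011, -0.0006, 0.0085], 5.0, 0], [[0.0011, -0.0005, 0.0085], 5.0, 0], [[0.001, -0.0003, 0.0085], 5.0, 0], [[0.0011, -0.0003, 0.0085], 5.0, 0], [[0.0009, -0.0002, 0.0083], 5.0, 0], [[0.0006, -0.0005, 0.0079], 5.0, 0]]
[[[0.0006, -0.0005, 0.0079], 5.0, 0], [[0.0006, -0.0004, 0.0079], 5.0, 0], [[0.0006, -0.0003, 0.0079], 5.0, 0], [[0.0007, -0.0002, 0.0079], 5.0, 0], [[0.0004, -0.0001, 0.007], 4.5, 0]]
```

Call:
{"name": "apply_moves", "arguments": {
  "motion": [
    [[0.0008, 0.0015, 0.005], 5.0, 0],
    [[0.0015, 0.001, 0.0062], 5.0, 0],
    [[0.0019, 0.0005, 0.0068], 5.0, 0],
    [[0.0026, -0.0002, 0.0076], 5.0, 0]
  ]
}}

```text
t: 23.55
eef_pos: [540.9, -155.9, 199.3]
eef_rot: [[-0.033, 0.984, -0.173], [-0.337, -0.174, -0.925], [-0.941, 0.028, 0.338]]
wrist_force: [0.8, 0.6, -3.1]
finger_gap: 0.15
```

Run:
```python
from roll import *
s=readout.observe(); print("W",s['eef_pos']+sc(s['eef_rot'],(114,0,-75)),s['wrist_force'],s['t'])
p,d=vision.get_image("wrist");cv2.imwrite("pics/w12.png",p[:,:,::-1])
```

```text
W [ 457.21 -178.64   94.04] [ 0.78  0.64 -3.07] 23.55
```

View pics/w12.png

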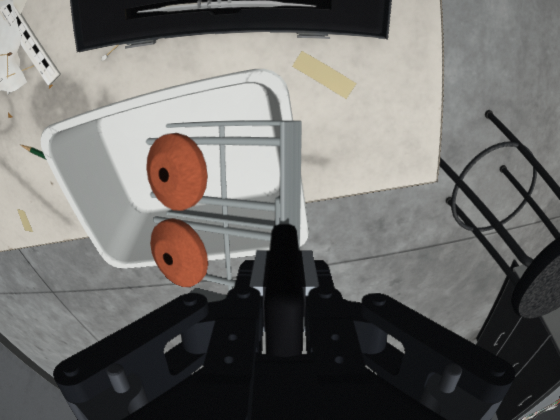

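Call:
{"name": "apply_moves", "arguments": {
  "motion": [
    [[0.0027, -0.0001, 0.0075], 5.0, 0],
    [[0.0028, -0.0004, 0.0077], 5.0, 0],
    [[0.0032, -0.0008, 0.0084], 5.0, 0]
  ]
}}

```text
t: 23.9
eef_pos: [533.1, -179.6, 198.8]
eef_rot: [[-0.033, 0.906, -0.421], [-0.337, -0.407, -0.849], [-0.941, 0.114, 0.319]]
wrist_force: [-0.2, -0.7, -4.3]
finger_gap: 0.153
```

Run:
```python
from roll import *
s=readout.observe(); print("W",s['eef_pos']+sc(s['eef_rot'],(114,0,-75)),s['wrist_force'],s['t'])
p,d=vision.get_image("wrist");cv2.imwrite("pics/w13.png",p[:,:,::-1])
```

```text
W [ 455.72 -183.53   86.5 ] [-0.2  -0.74 -4.27] 23.9
```

View pics/w13.png

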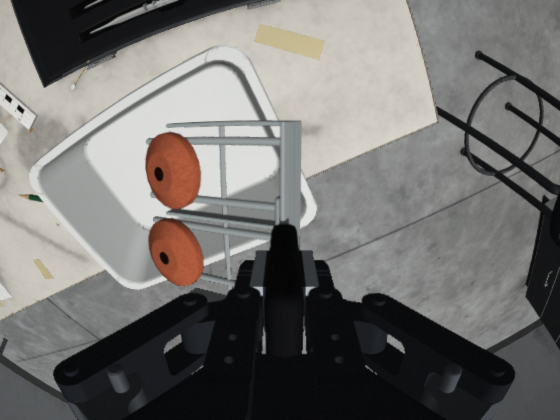

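Call:
{"name": "apply_moves", "arguments": {
  "motion": [
    [[0.0032, -0.0007, 0.0083], 5.0, 0],
    [[0.0026, -0.0007, 0.0084], 5.0, 0],
    [[0.001, -0.0007, 0.0085], 5.0, 0]
  ]
}}

```text
t: 24.25
eef_pos: [518.3, -201.2, 199.6]
eef_rot: [[-0.034, 0.767, -0.64], [-0.337, -0.612, -0.715], [-0.941, 0.192, 0.28]]
wrist_force: [0.0, -0.8, -3.4]
finger_gap: 0.147
```

Run:
```python
from roll import *
s=readout.observe(); print("W",s['eef_pos']+sc(s['eef_rot'],(114,0,-75)),s['wrist_force'],s['t'])
p,d=vision.get_image("wrist");cv2.imwrite("pics/w14.png",p[:,:,::-1])
```

```text
W [ 452.22 -188.36   80.93] [ 0.01 -0.85 -3.44] 24.25
```

View pics/w14.png

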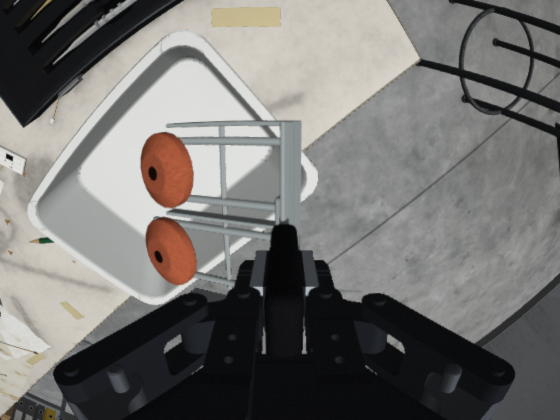

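Call:
{"name": "apply_moves", "arguments": {
  "motion": [
    [[0.0011, -0.0006, 0.0085], 5.0, 0],
    [[0.0011, -0.0005, 0.0085], 5.0, 0],
    [[0.001, -0.0003, 0.0085], 5.0, 0]
  ]
}}

```text
t: 24.6
eef_pos: [499.4, -218.0, 203.0]
eef_rot: [[-0.034, 0.576, -0.817], [-0.337, -0.776, -0.533], [-0.941, 0.258, 0.22]]
wrist_force: [-0.5, -1.0, -4.3]
finger_gap: 0.151
```

Run:
```python
from roll import *
s=readout.observe(); print("W",s['eef_pos']+sc(s['eef_rot'],(114,0,-75)),s['wrist_force'],s['t'])
p,d=vision.get_image("wrist");cv2.imwrite("pics/w15.png",p[:,:,::-1])
p,d=vision.get_image("top");cv2.imwrite("pics/t15.png",cv2.resize(p[150:310,340:540,::-1],(750,600),interpolation=cv2.INTER_CUBIC))
```

```text
W [ 448.86 -191.88   79.06] [-0.5  -1.04 -4.34] 24.6
```

View pics/w15.png

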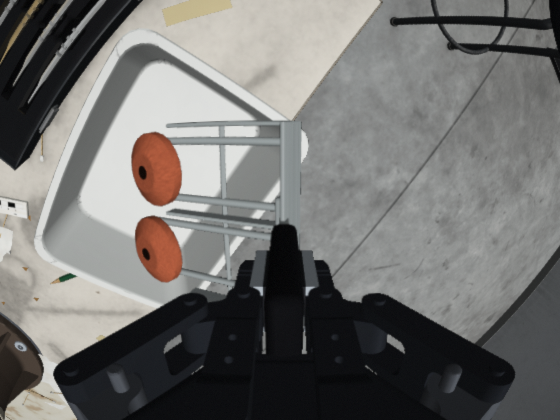

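View pics/t15.png

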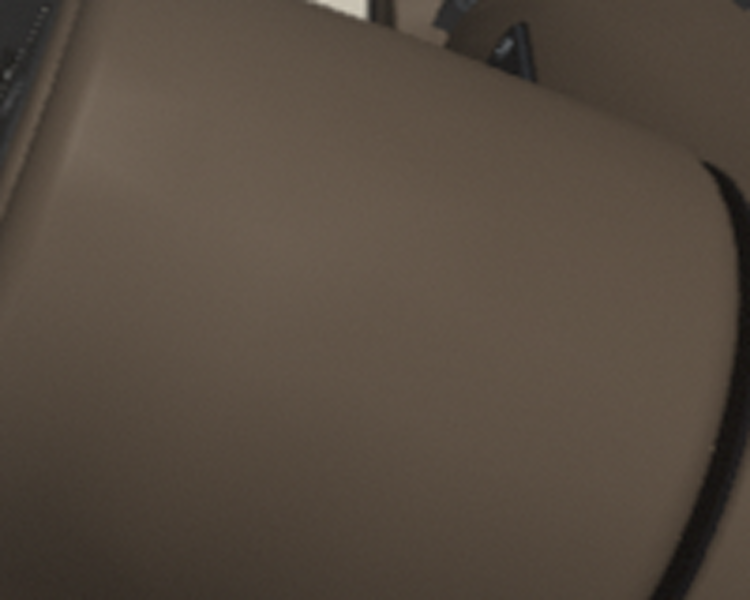

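Call:
{"name": "apply_moves", "arguments": {
  "motion": [
    [[0.0011, -0.0003, 0.0085], 5.0, 0],
    [[0.0009, -0.0002, 0.0083], 5.0, 0],
    [[0.0006, -0.0005, 0.0079], 5.0, 0],
    [[0.0006, -0.0005, 0.0079], 5.0, 0],
    [[0.0006, -0.0004, 0.0079], 5.0, 0]
  ]
}}

```text
t: 25.2
eef_pos: [462.4, -233.4, 205.8]
eef_rot: [[-0.034, 0.177, -0.984], [-0.337, -0.928, -0.156], [-0.941, 0.327, 0.091]]
wrist_force: [0.1, -0.6, -3.1]
finger_gap: 0.153
```

Run:
```python
from roll import *
s=readout.observe(); print("W",s['eef_pos']+sc(s['eef_rot'],(114,0,-75)),"tip",s['eef_pos']+sc(s['eef_rot'],(154,0,-87)),s['wrist_force'],s['t'])
p,d=vision.get_image("wrist");cv2.imwrite("pics/w16.png",p[:,:,::-1])
```

```text
W [ 444.31 -194.85   76.24] tip [ 437.54 -172.24   41.81] [ 0.06 -0.6  -3.14] 25.2
```

View pics/w16.png

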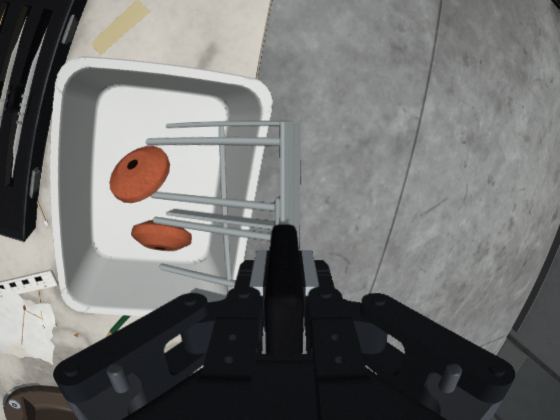

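Call:
{"name": "apply_moves", "arguments": {
  "motion": [
    [[0, 0, 0], 0, 0],
    [[0, 0, 0], 0, 0],
    [[0, 0, 0], 0, 0]
  ]
}}

```text
t: 25.55
eef_pos: [462.6, -233.5, 205.5]
eef_rot: [[-0.034, 0.177, -0.984], [-0.337, -0.928, -0.156], [-0.941, 0.326, 0.091]]
wrist_force: [-0.8, -0.1, -2.6]
finger_gap: 0.148
```

Run:
```python
from roll import *
st()
p,d=vision.get_image("wrist");cv2.imwrite("pics/w17.png",p[:,:,::-1])
```

```text
25.55 q [-25.67  21.92 111.01 -27.57  43.5   74.04] p [ 462.65 -233.48  205.5 ] gap 0.148 F [-0.77 -0.06 -2.56] T [ 0.25 -0.14 -0.06]
[[-0.03  0.18 -0.98]
 [-0.34 -0.93 -0.16]
 [-0.94  0.33  0.09]]
```

View pics/w17.png

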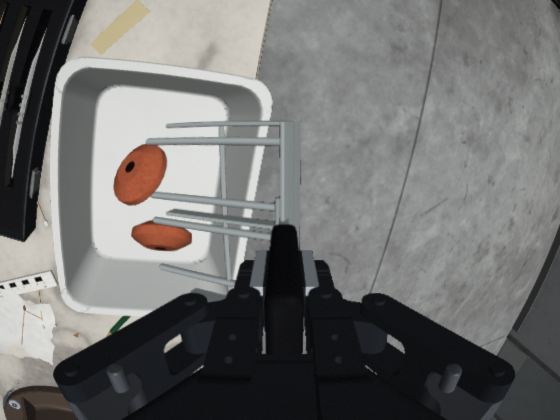

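Call:
{"name": "apply_moves", "arguments": {
  "motion": [
    [[-0.002, 0.0055, 0], 0, 0],
    [[-0.0027, 0.0075, 0], 0, 0],
    [[-0.0027, 0.0075, 0], 0, 0],
    [[-0.0027, 0.0075, 0], 0, 0]
  ]
}}

```text
t: 26.0
eef_pos: [467.6, -257.0, 224.7]
eef_rot: [[-0.034, 0.174, -0.984], [-0.337, -0.929, -0.153], [-0.941, 0.327, 0.09]]
wrist_force: [0.0, -0.2, -2.0]
finger_gap: 0.152
```

Run:
```python
from roll import *
s=st();print("tip",s['eef_pos']+sc(s['eef_rot'],(154,0,-87)))
p,d=vision.get_image("wrist");cv2.imwrite("pics/w18.png",p[:,:,::-1])
```

```text
26.0 q [-27.84  21.31 108.16 -25.96  45.86  69.96] p [ 467.57 -257.    224.7 ] gap 0.152 F [ 0.03 -0.16 -2.01] T [ 0.35 -0.09 -0.01]
[[-0.03  0.17 -0.98]
 [-0.34 -0.93 -0.15]
 [-0.94  0.33  0.09]]
tip [ 443.02 -195.75   60.65]
```

View pics/w18.png

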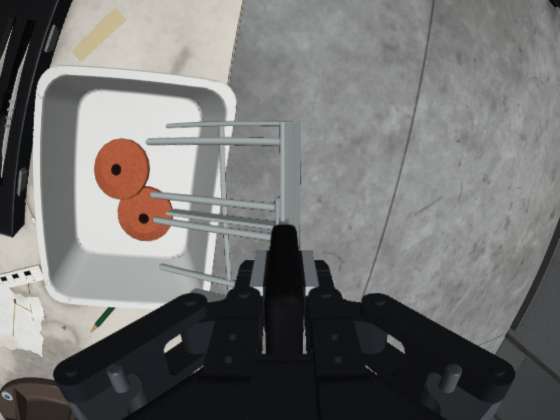

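Run:
```python
from roll import *
s=st();p=s['eef_pos']
plan([(p+np.array([6,-40,33]),0,None),((475,-290,440),0,None),((470,-60,440),-46.5,None),((492,455,420),-120,14)],g=0)
```

```text
26.05 q [-27.89  21.29 108.06 -25.95  45.88  69.91] p [ 468.02 -257.82  225.46] gap 0.158 F [ 1.71 -0.98 -1.99] T [ 0.24 -0.12  0.04]
[[-0.03  0.17 -0.98]
 [-0.34 -0.93 -0.15]
 [-0.94  0.33  0.09]]
[[[-0.0089, 0.0245, 0.0016], 0.0, 0], [[-0.0088, 0.0245, 0.0015], 0.0, 0], [[-0.0434, 0.0131, 0.0035], 0.0, 0], [[-0.0433, 0.0131, 0.0035], 0.0, 0], [[-0.0434, 0.0131, 0.0036], 0.0, 0], [[-0.0433, 0.0131, 0.0035], 0.0, 0], [[-0.0129, -0.0357, -0.005], -7.75, 0], [[-0.013, -0.0348, -0.0098], -7.75, 0]]
[[[-0.0129, -0.0331, -0.0144], -7.75, 0], [[-0.0129, -0.0308, -0.0187], -7.75, 0], [[-0.013, -0.0281, -0.0228], -7.75, 0], [[-0.0129, -0.0247, -0.0262], -7.75, 0], [[-0.0111, -0.0184, -0.0299], -8.57, 0], [[-0.0112, -0.0137, -0.0324], -8.57, 0], [[-0.0111, -0.0087, -0.034], -8.57, 0], [[-0.0112, -0.0036, -0.0349], -8.57, 0]]
[[[-0.0111, 0.0017, -0.0351], -8.57, 0], [[-0.0112, 0.0069, -0.0345], -8.57, 0], [[-0.0111, 0.0119, -0.033], -8.57, 0], [[-0.0112, 0.0168, -0.0309], -8.57, 0], [[-0.0111, 0.0211, -0.028], -8.57, 0], [[-0.0111, 0.0251, -0.0246], -8.57, 0], [[-0.0112, 0.0285, -0.0206], -8.57, 0], [[-0.0111, 0.0312, -0.0161], -8.57, 0]]
[[[-0.0112, 0.0333, -0.0113], -8.57, 0], [[-0.0111, 0.0345, -0.0061], -8.57, 0]]
26 end [492.03 454.96 419.99]
```

Call:
{"name": "apply_moves", "arguments": {
  "motion": [
    [[-0.0089, 0.0245, 0.0016], 0.0, 0],
    [[-0.0088, 0.0245, 0.0015], 0.0, 0],
    [[-0.0434, 0.0131, 0.0035], 0.0, 0],
    [[-0.0433, 0.0131, 0.0035], 0.0, 0],
    [[-0.0434, 0.0131, 0.0036], 0.0, 0],
    [[-0.0433, 0.0131, 0.0035], 0.0, 0],
    [[-0.0129, -0.0357, -0.005], -7.75, 0],
    [[-0.013, -0.0348, -0.0098], -7.75, 0]
  ]
}}

```text
t: 26.85
eef_pos: [472.5, -211.7, 439.8]
eef_rot: [[-0.033, 0.433, -0.901], [-0.338, -0.853, -0.398], [-0.941, 0.291, 0.174]]
wrist_force: [-0.4, 0.8, -4.2]
finger_gap: 0.151
```

Call:
{"name": "apply_moves", "arguments": {
  "motion": [
    [[-0.0129, -0.0331, -0.0144], -7.75, 0],
    [[-0.0129, -0.0308, -0.0187], -7.75, 0],
    [[-0.013, -0.0281, -0.0228], -7.75, 0],
    [[-0.0129, -0.0247, -0.0262], -7.75, 0],
    [[-0.0111, -0.0184, -0.0299], -8.57, 0],
    [[-0.0112, -0.0137, -0.0324], -8.57, 0],
    [[-0.0111, -0.0087, -0.034], -8.57, 0],
    [[-0.0112, -0.0036, -0.0349], -8.57, 0]
  ]
}}

```text
t: 27.65
eef_pos: [475.6, 89.8, 433.5]
eef_rot: [[-0.034, 0.999, 0.02], [-0.337, 0.008, -0.942], [-0.941, -0.039, 0.336]]
wrist_force: [0.5, 0.3, -2.9]
finger_gap: 0.153
```

Run:
```python
from roll import *
s=st();z=s['eef_rot'][:,2];print(np.degrees(np.arctan2(z[1],z[0])))
plan([((492,455,420),-85.7,None)],g=0)
```

```text
27.65 q [ 11.98  10.96  89.23 -18.85  86.27  13.47] p [475.65  89.8  433.47] gap 0.153 F [ 0.48  0.32 -2.88] T [ 0.39 -0.13 -0.03]
[[-0.03  1.    0.02]
 [-0.34  0.01 -0.94]
 [-0.94 -0.04  0.34]]
-88.76608255607665
[[[-0.0101, 0.0018, -0.0316], -7.79, 0], [[-0.0101, 0.0061, -0.0311], -7.79, 0], [[-0.01, 0.0102, -0.0301], -7.79, 0], [[-0.0101, 0.0142, -0.0283], -7.79, 0], [[-0.0101, 0.0179, -0.0261], -7.79, 0], [[-0.0101, 0.0213, -0.0235], -7.79, 0], [[-0.0101, 0.0242, -0.0204], -7.79, 0], [[-0.0101, 0.0268, -0.0169], -7.79, 0]]
[[[-0.01, 0.0289, -0.0131], -7.79, 0], [[-0.0101, 0.0303, -0.0091], -7.79, 0], [[-0.0101, 0.0314, -0.0049], -7.79, 0]]
11 end [492.   455.04 419.98]
```

Call:
{"name": "apply_moves", "arguments": {
  "motion": [
    [[-0.0101, 0.0018, -0.0316], -7.79, 0],
    [[-0.0101, 0.0061, -0.0311], -7.79, 0],
    [[-0.01, 0.0102, -0.0301], -7.79, 0],
    [[-0.0101, 0.0142, -0.0283], -7.79, 0],
    [[-0.0101, 0.0179, -0.0261], -7.79, 0],
    [[-0.0101, 0.0213, -0.0235], -7.79, 0],
    [[-0.0101, 0.0242, -0.0204], -7.79, 0],
    [[-0.0101, 0.0268, -0.0169], -7.79, 0]
  ]
}}

```text
t: 28.45
eef_pos: [489.4, 355.2, 423.4]
eef_rot: [[-0.034, 0.447, 0.894], [-0.337, 0.837, -0.431], [-0.941, -0.316, 0.122]]
wrist_force: [1.4, -0.2, -3.1]
finger_gap: 0.153
```

Call:
{"name": "apply_moves", "arguments": {
  "motion": [
    [[-0.01, 0.0289, -0.0131], -7.79, 0],
    [[-0.0101, 0.0303, -0.0091], -7.79, 0],
    [[-0.0101, 0.0314, -0.0049], -7.79, 0],
    [[0, 0, 0], 0, 0]
  ]
}}

```text
t: 28.85
eef_pos: [494.1, 456.7, 417.7]
eef_rot: [[-0.035, 0.053, 0.998], [-0.337, 0.939, -0.062], [-0.941, -0.339, -0.015]]
wrist_force: [0.3, -0.3, -3.3]
finger_gap: 0.152
```

Run:
```python
from roll import *
s=st();z=s['eef_rot'][:,2];h=np.degrees(np.arctan2(z[1],z[0]));print(h)
# grasp-time heading of z was atan2(-.068,.998)=-3.9
p,d=vision.get_image("wrist");cv2.imwrite("pics/w20.png",p[:,:,::-1])
p,d=vision.get_image("top");cv2.imwrite("pics/t20.png",p[:,:,::-1])
plan([((494.4,462,330),h+3.9,None),((494.4,462,140),0,None),((494.4,462,98),0,3)],g=0)
```

```text
28.85 q [ 41.76  33.26  57.1  -13.62 104.19 -46.49] p [494.12 456.7  417.7 ] gap 0.152 F [ 0.33 -0.29 -3.3 ] T [ 0.43 -0.02  0.  ]
[[-0.04  0.05  1.  ]
 [-0.34  0.94 -0.06]
 [-0.94 -0.34 -0.01]]
-3.5587459888919826
[[[0.0404, 0.0189, 0.0002], 0.17, 0], [[0.0404, 0.0189, 0.0002], 0.17, 0], [[0.0447, 0.0161, 0.0005], 0.0, 0], [[0.0447, 0.0161, 0.0005], 0.0, 0], [[0.0447, 0.0162, 0.0004], 0.0, 0], [[0.0446, 0.0161, 0.0005], 0.0, 0], [[0.0132, 0.0047, 0.0002], 0.0, 0], [[0.0132, 0.0048, 0.0001], 0.0, 0]]
[[[0.0131, 0.0047, 0.0002], 0.0, 0]]
9 end [494.45 461.97  98.06]
```

View pics/w20.png

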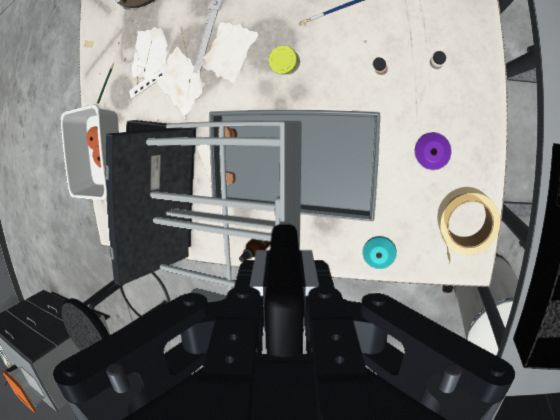

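View pics/t20.png

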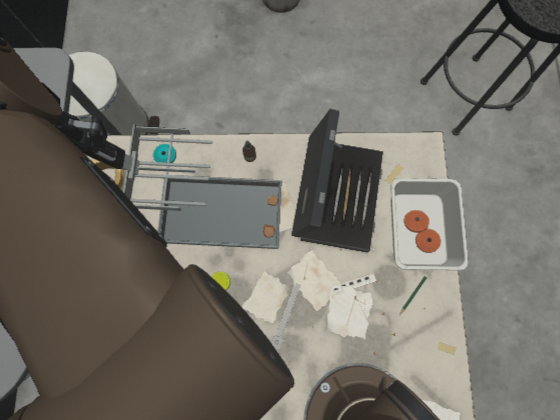

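Call:
{"name": "apply_moves", "arguments": {
  "motion": [
    [[0.0404, 0.0189, 0.0002], 0.17, 0],
    [[0.0404, 0.0189, 0.0002], 0.17, 0],
    [[0.0447, 0.0161, 0.0005], 0.0, 0],
    [[0.0447, 0.0161, 0.0005], 0.0, 0],
    [[0.0447, 0.0162, 0.0004], 0.0, 0],
    [[0.035, 0.0126, 0.0005], 0.0, 0],
    [[0.0096, 0.0035, 0], 0, 0],
    [[0, 0, 0], 0, 0]
  ]
}}

```text
t: 29.75
eef_pos: [494.7, 461.1, 140.6]
eef_rot: [[-0.036, 0.068, 0.997], [-0.338, 0.938, -0.076], [-0.94, -0.34, -0.01]]
wrist_force: [0.8, 0.0, -1.7]
finger_gap: 0.154
```

Run:
```python
from roll import *
s=st()
p,d=vision.get_image("wrist");cv2.imwrite("pics/w21.png",p[:,:,::-1])
p,d=vision.get_image("top");cv2.imwrite("pics/t21.png",cv2.resize(p[125:285,60:300,::-1],(800,533),interpolation=cv2.INTER_CUBIC))
plan([((494.4,462,98),0,4),((494.4,462,92),0,3)],g=0)
```

```text
29.75 q [ 41.99  44.22  77.47 -13.7   73.79 -38.11] p [494.69 461.07 140.61] gap 0.154 F [ 0.8   0.03 -1.75] T [ 0.41 -0.05  0.01]
[[-0.04  0.07  1.  ]
 [-0.34  0.94 -0.08]
 [-0.94 -0.34 -0.01]]
[[[0.0107, 0.0038, -0.0001], 0.0, 0], [[0.0107, 0.0037, -0.0002], 0.0, 0], [[0.0106, 0.0038, -0.0001], 0.0, 0], [[0.0107, 0.0038, -0.0002], 0.0, 0], [[0.0019, 0.0007, 0.0], 0.0, 0], [[0.0019, 0.0006, 0.0], 0.0, 0], [[0.0019, 0.0007, 0.0001], 0.0, 0]]
7 end [494.45 461.98  91.96]
```

View pics/w21.png

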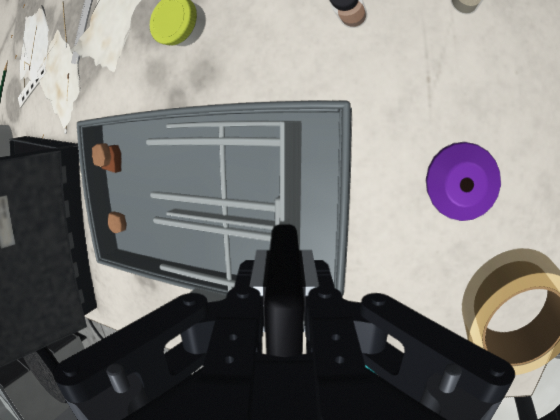

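View pics/t21.png

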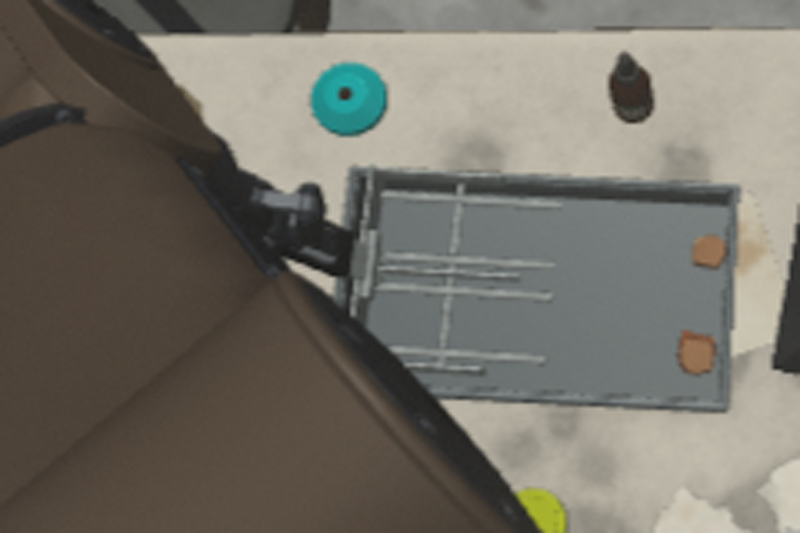

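Call:
{"name": "apply_moves", "arguments": {
  "motion": [
    [[0.0107, 0.0038, 0], -0.5, 0],
    [[0.0107, 0.0037, 0], 0.0, 0],
    [[0.0106, 0.0038, 0], 0.0, 0],
    [[0.0107, 0.0038, 0], 0.0, 0],
    [[0.0025, 0.0009, 0.0], 0.0, 0],
    [[0.0019, 0.0006, 0.0], 0.0, 0],
    [[0, 0, 0], 0, 0]
  ]
}}

```text
t: 30.55
eef_pos: [493.7, 461.7, 92.7]
eef_rot: [[-0.034, 0.058, 0.998], [-0.338, 0.939, -0.066], [-0.941, -0.339, -0.012]]
wrist_force: [-4.6, -0.8, 15.2]
finger_gap: 0.152
```

Run:
```python
from roll import *
s=st()
p,d=vision.get_image("wrist");cv2.imwrite("pics/w22.png",p[:,:,::-1])
```

```text
30.55 q [ 42.1   47.2   79.21 -14.13  69.15 -37.35] p [493.68 461.7   92.68] gap 0.152 F [-4.63 -0.78 15.24] T [-1.32  0.77 -0.32]
[[-0.03  0.06  1.  ]
 [-0.34  0.94 -0.07]
 [-0.94 -0.34 -0.01]]
```

View pics/w22.png

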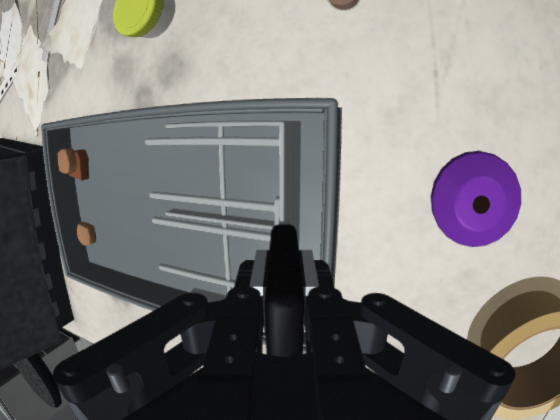

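Call:
{"name": "apply_moves", "arguments": {
  "motion": [
    [[-0.0007, -0.0003, 0], 0, 0],
    [[0, 0, 0], 0, 0.35],
    [[0, 0, 0], 0, 0.7],
    [[0, 0, 0], 0, 1],
    [[0, 0, 0], 0, 1],
    [[0, 0, 0], 0, 1],
    [[0, 0, 0], 0, 1]
  ],
  "force": 20
}}

```text
t: 31.3
eef_pos: [493.8, 461.5, 91.6]
eef_rot: [[-0.034, 0.058, 0.998], [-0.337, 0.939, -0.066], [-0.941, -0.339, -0.013]]
wrist_force: [-0.1, 0.3, -0.3]
finger_gap: 0.999
```

Run:
```python
from roll import *
s=st()
p,d=vision.get_image("wrist");cv2.imwrite("pics/w23.png",p[:,:,::-1])
```

```text
31.3 q [ 42.07  47.27  79.24 -14.09  69.04 -37.39] p [493.84 461.54  91.55] gap 0.999 F [-0.12  0.29 -0.35] T [ 0.16 -0.03  0.02]
[[-0.03  0.06  1.  ]
 [-0.34  0.94 -0.07]
 [-0.94 -0.34 -0.01]]
```

View pics/w23.png

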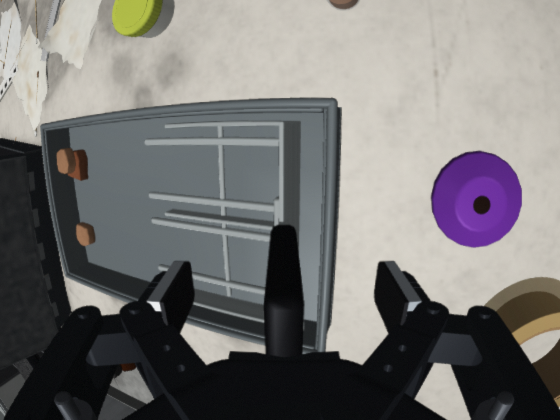

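Released cleanly, with the handle (283, 270) midway between the open fingers. I'll back out along the handle axis.

Call:
{"name": "apply_moves", "arguments": {
  "motion": [
    [[-0.02, 0, 0], 0, 1],
    [[-0.03, 0, 0], 0, 1],
    [[-0.04, 0, 0], 0, 1],
    [[-0.045, 0, 0], 0, 1],
    [[-0.045, 0, 0], 0, 1],
    [[-0.045, 0, 0], 0, 1],
    [[-0.045, 0, 0], 0, 1],
    [[0, 0.04, 0], 0, 1]
  ]
}}

```text
t: 32.15
eef_pos: [506.5, 589.9, 343.0]
eef_rot: [[-0.025, 0.063, 0.998], [-0.327, 0.942, -0.068], [-0.945, -0.328, -0.003]]
wrist_force: [-0.4, 0.7, 0.8]
finger_gap: 0.997
```

Call:
{"name": "apply_moves", "arguments": {
  "motion": [
    [[0, 0.04, 0], 0, 1],
    [[0, 0.04, 0], 0, 1],
    [[0, 0, 0], 0, 1],
    [[0, 0, 0], 0, 1]
  ]
}}

```text
t: 32.55
eef_pos: [509.9, 665.9, 302.3]
eef_rot: [[-0.036, 0.057, 0.998], [-0.34, 0.938, -0.066], [-0.94, -0.341, -0.014]]
wrist_force: [-0.3, -0.1, 0.2]
finger_gap: 1.002
```

Run:
```python
from roll import *
s=st()
p,d=vision.get_image("top");cv2.imwrite("pics/t24.png",p[:,:,::-1]);cv2.imwrite("pics/t24c.png",cv2.resize(p[125:285,60:300,::-1],(800,533),interpolation=cv2.INTER_CUBIC))
cv2.imwrite("pics/t24d.png",cv2.resize(p[160:290,370:490,::-1],(554,600),interpolation=cv2.INTER_CUBIC))
p2,d2=vision.get_image("scene");cv2.imwrite("pics/s24.png",p2[:,:,::-1])
P=cloud("top",d)
hsv=cv2.cvtColor(p,cv2.COLOR_RGB2HSV);o=((hsv[...,0]<14)&(hsv[...,1]>90)).astype(np.uint8)
n,l,stt,ce=cv2.connectedComponentsWithStats(o)
for i in range(1,n):
    if stt[i,4]>20 and ce[i][0]>200: print(stt[i],ce[i],np.median(P[l==i],0))
f=lambda a,b:(60+a/3.3333,125+b/3.3333)
```

```text
32.55 q [ 51.07  57.26  25.07 -11.73 114.17 -38.57] p [509.88 665.89 302.26] gap 1.002 F [-0.28 -0.08  0.2 ] T [ 0.21 -0.04 -0.04]
[[-0.04  0.06  1.  ]
 [-0.34  0.94 -0.07]
 [-0.94 -0.34 -0.01]]
[404 210  37  43 860] [422.13 230.9 ] [ 432.5  -171.7    27.39]
[264 224  10  13  63] [268.08 229.22] [442.61 205.16  28.06]
```

View pics/t24c.png

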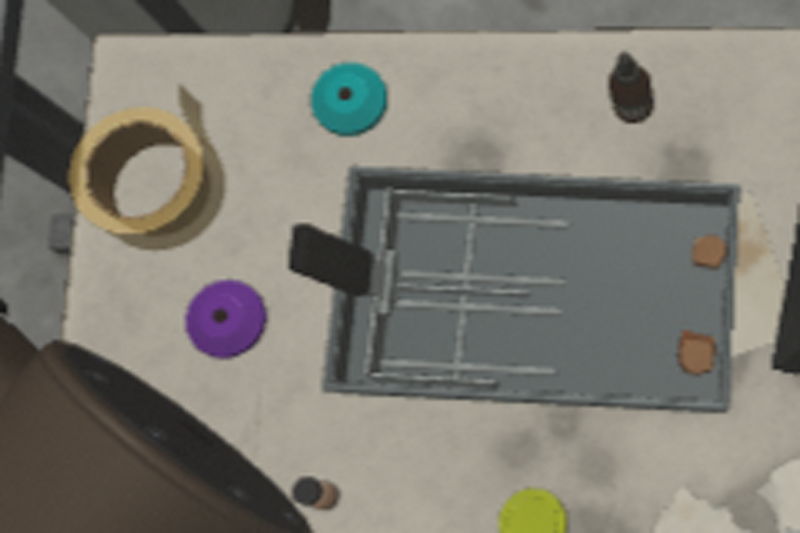

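View pics/t24d.png

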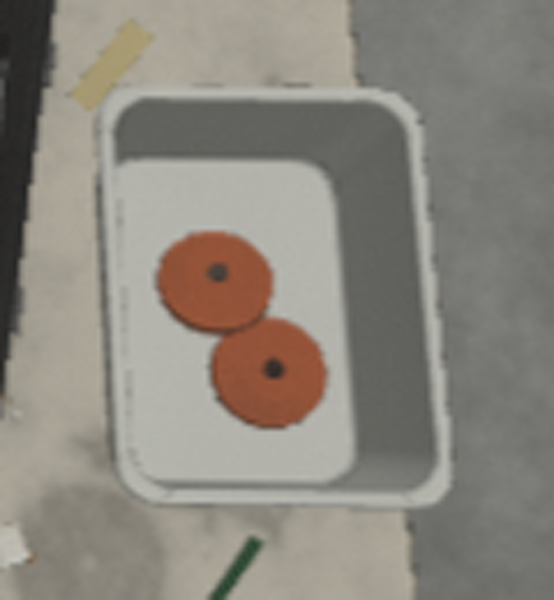

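View pics/s24.png

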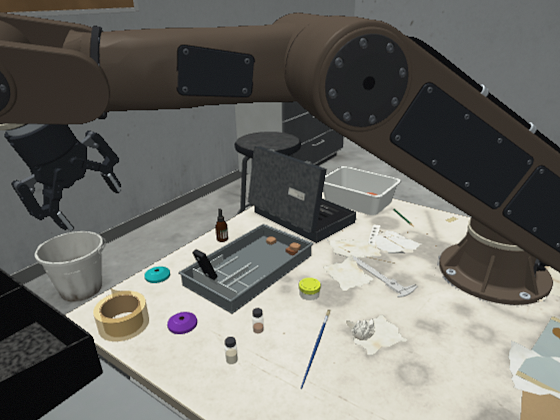

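Run:
```python
from bench import bot
print(bot.close_job())
```

```text
the job is handed in; nothing more can be done
None
```

Both clay weights are in the white tub, all three chips are still in the tray, and the scoop is back lying flat in the tray. The job was handed in at about 32.7 s of the 72 s.

- **Tilting the tool:** The moves only turn the tool about its own x, so I pushed the arm gently against its reach limit in free space. That leaned the tool the 20° needed to take the handle along its axis.
- **Scooping:** I slid the scoop under both weights, backed away from the chips and then lifted. The chips stayed on the tray floor.
- **Tipping:** I carried the scoop level over the case. Over the tub, rolling the leaned tool pitched it about 40° nose-down, with the tip about 30–45 mm above the table. The weights slid out slowly onto the tub floor.

**Last checks**
- **Top and scene pictures:** both weights lie on the tub floor touching each other, with their tops about 27 mm above the table. One might overlap the other very slightly.
- **Tray:** the heaped pair and the single chip are inside at the far end, with chip_c still on chip_a. The scoop lies parallel to the tray walls. I judged "flat" from the pictures and from its height at release, which matched the height at the grasp, not by a separate measurement.
- **Bystanders:** the green tub, dropper bottle and look-alike discs show no movement in the pictures. I did not measure them.
- **Forces and gripper:** the highest wrist force I read was about 16 N, when setting the scoop down. That included a few newtons sideways, which went away on release. The gripper touched only the handle, and the robot was clear of everything at hand-in.

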